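Make up two repair kits in a vehicle parts store

TASK

Make up two repair kits from the parts on the bench, keeping each part the way up it stands. In the three-compartment tray: the large ball bearing in the middle compartment, the small ball bearing and the slotted hub nut in the two end compartments, one in each; in the two-compartment tray: the oil filter standing in the larger compartment and the flanged bushing in the smaller. Every part must sit flat on the tray floor; leave the carton, the tin and the belt pulley where they are.

Things in the scene. Friction and masses are not known exactly. Their poses are not given: they have to be found in the camera images.
- large_bearing: Large steel ball bearing lying flat: ring of outer diameter 62 mm, bore 30 mm, 20 mm high, about 0.25 kg. Origin: centre of its underside; z is its axis, up. It, the other parts and the carton, tin and pulley stand on the bench in any arrangement in the area ahead of the robot between the two trays.
- small_bearing: Small steel ball bearing lying flat: ring of outer diameter 42 mm, bore 17 mm, 16 mm high, about 0.1 kg. Origin: centre of its underside; z is its axis, up.
- hub_nut: Dark steel hexagonal slotted (castle) nut lying flat, slots up: 46 mm across flats, 53 across corners, 30 high; the six flat sides are 22 mm high, above them a narrower crown of six teeth (44 mm across). About 0.18 kg. Origin: centre of its underside; z up along its axis; its x axis is square to one pair of flats (so are the directions 60 and 120 degrees from it).
- bushing: Plain brass flanged bushing standing flange down: flange of diameter 50 mm and 6 mm thick at the bottom, sleeve of diameter 36 mm above it, 46 mm high in all, open bore 24 mm. About 0.15 kg. Origin: centre of the flange's underside; z up along its axis.
- oil_filter: White spin-on oil filter canister standing upright: diameter 64 mm, straight sides up to 62 mm, then a rounded shoulder to a domed top 84 mm high. About 0.35 kg. Origin: centre of its underside; z up along its axis.
- long_tray: White plastic tray with grey floor, fixed to the bench, 254 (x) x 132 mm (y), three compartments in a row along x. Origin: centre of its underside, z up. Floor and walls 4 mm thick; tops 18 mm above the bench; 4 mm dividers, 14 mm tall, at x = -47 and +47 mm. Middle compartment 90 mm long in x, centred on x = 0; end ones 74 mm long, centred on x = -86 and +86 mm; all 124 mm wide inside, centred on y = 0.
- short_tray: White plastic tray with grey floor, fixed to the bench, 176 (x) x 132 mm (y), two unequal compartments; may be turned any way round. Origin: centre of its underside, z up. Floor and walls 4 mm thick; tops 18 mm above the bench; 4 mm divider, 14 mm tall, at x = +8 mm. Larger compartment 90 mm long in x, centred on x = -39 mm; smaller 74 mm, centred on x = +47 mm; both 124 mm wide inside, centred on y = 0.
- carton: Small closed cardboard carton, 70 (x) x 48 (y) x 36 mm high, a bystander to be left alone. Origin: centre of its underside.
- tin: Small round tin standing upright with a paper label, diameter 52 mm, 55 mm high, a bystander to be left alone. Origin: centre of its underside.
- pulley: Dark steel belt pulley lying flat, diameter 68 mm with a groove round it, rim 22 mm high, small hub on top to 28 mm, a bystander to be left alone. Origin: centre of its underside.
Not all that is in view belongs to the job. What is shaped like the large_bearing but green is not meant.

How it is judged:
By the outcome, as a careful person would: the job done as asked, in the order asked, and still so for the second after the job is handed in, with the robot touching nothing.
It also fails if it takes over 128 s, if anything falls off the work surface, if the arm or the gripper's body presses on something with over 40 N, if the wrist force passes 120 N, or if a joint passes its speed limit or range.

ROBOT

A 6-joint arm with a two-finger parallel gripper is mounted at the origin on the work surface. World frame = base frame: x ahead of the robot, y to its left, z up, the work surface at z = 0. Lengths are in m, angles in rad, forces in N, time in s.
With the tool pointing down it reaches from about 0.325 to 0.75 m from the base axis. Payload 7.6 kg.
Tool frame: the origin (TCP) lies at the very end of the fingers, on their centre line; the grasp point (between the pads) lies 19 mm behind it; z points along the fingers, y is the line along which they close (so a half turn about z gives the same grasp; the last joint's range is limited). The gripper opens to 85 mm and grips with 20 to 120 N. Pads are 22 mm wide; open, the fingers measure 114 mm over their backs; the gripper's body (76 mm by 85 mm) begins 54 mm behind the grasp point. The pads swing forward as they close: fully open they stand 13 mm farther back than shut.
Start: joints at [-1.35, 0.052, 1.401, -0, 1.689, -0.07], TCP at [0.151, -0.503, 0.194] pointing down, gripper open.
Joint ranges: [-2.9, 2.9], [-0.91, 2.17], [0.12, 2.37], [-1.06, 4.2], [0.26, 2.73], [-2.93, 2.93]. Speed limits (rad/s): [2.57, 2.57, 3.01, 3.14, 3.14, 3.14].

INTERFACE

Orientations are given as a rotation vector (axis times angle).
In Python, from bench import sensors, viewer, bot gives the robot as it stands.
- The arm moves only by the tool arm_command, never from a script. Its argument "steps" is a list of rows, each an object with "grip": the opening in per cent of the stroke, from 0 (shut) to 100 (fully open); "travel": the shift along the tool's x, y, z in cm, a list of three; "roll": the turn about the tool's z in rad. In form: [{"grip": grip, "travel": [dx, dy, dz], "roll": roll}, ...]. A call has 1 to 10 rows; each row shifts and turns the commanded pose from where the row before left it, along the tool's axes as they then stand; what a row does not reach is not made up. A row lasts 1/12 s, in which the tool goes at most 41.7 mm and 7.16 degrees, less where a joint would pass 70% of its speed; a pose out of reach is approached as far as the arm can. A call with a gripper value outside its range is refused whole. The fingers move at their own pace and stop on an object; the grip force is fixed at half the most. Time passes only in rows, so rows that do not move let the fingers close. It gives the time, the measured TCP pose, the force, the opening and the grip force at its end, in the units of the state.
- sensors.state(): the state, without advancing time (a new reading comes with each control period).
- viewer.grab_frame(name): name is "scene" or "top"; returns the picture (420x560x3 uint8, red, green, blue); there is no depth.
- viewer.camera_model(name): a dict with "K" (3x3 intrinsics, pixels), "k1" (the pictures are not rectified: a ray, as slopes to the right and down, at radius r is drawn at 1 + k1 r^2 times it, then the intrinsics apply), "extrinsics" (4x4, takes a point from camera to world coordinates). Camera axes: x right, y down, z forward; pixel columns grow to the right and rows downward; lengths in m; the calibration is good to about 2 mm. A picture is of the moment at which its call begins. camera_model takes no time and is no camera call.
- bot.hand_in(): hands the job in; it is judged then, once.
The state is a dict: "t": time; "joint_positions": joint angles; "qd": joint speeds; "joint_efforts": joint torques, N m; "ee_pos": TCP position; "tcp_rot": TCP orientation; "ft_force": force on the tool from outside, world axes, zero at the start; "ft_torque": the same for the moment, N m; "width": finger opening in m; "grip_force": force on a finger pad.
Only numpy, scipy, OpenCV 4.12 (cv2) and the standard library are available. Lean on these libraries where they do the work, as an engineer would, in place of code of your own. Each camera call takes 0.05 s, during which the arm holds its last target. There are 200 camera calls.

## Working session

There is one attempt and no reset: what is moved stays moved. The work goes in short steps, Python scripts to look and compute and a tool call to move; the robot and the scene stay as the last step left them, time stands still between calls to the robot, and variables do not carry over. Pictures are saved under pics/ and viewed, at most 14 in all, crops included, and the job is handed in when it is done.

Besides the shell and the picture viewer there is one more tool, called by a JSON object that holds its "api" and its "payload", one argument or row to a line. arm_command: Moves the arm, as the interface text tells. Its arguments: {"type":"object","properties":{"steps":{"type":"array"}},"required":["steps"]}

```bash
mkdir -p pics; python3 - <<'E'
from bench import sensors, viewer, bot
import cv2
for n in("scene","top"):
    f=viewer.grab_frame(n); cv2.imwrite(f"pics/{n}0.png",f[:,:,::-1]); m=viewer.camera_model(n); print(n,m)
s=sensors.state(); print(s)
E
```

```text
scene {'K': array([[446.25395981,   0.        , 280.74667084],
       [  0.        , 446.25395981, 206.87910883],
       [  0.        ,   0.        ,   1.        ]]), 'k1': 0.03969130678549143, 'extrinsics': array([[-0.30189859,  0.60793268, -0.73435352,  1.2501947 ],
       [ 0.95327799,  0.2012928 , -0.22526046,  0.21994195],
       [ 0.01087688, -0.76804887, -0.64029886,  0.66289222],
       [ 0.        ,  0.        ,  0.        ,  1.        ]])}
top {'K': array([[416.80724383,   0.        , 279.62772444],
       [  0.        , 416.80724383, 208.48881519],
       [  0.        ,   0.        ,   1.        ]]), 'k1': -0.09506763714901587, 'extrinsics': array([[-0.01602686, -0.99275748,  0.11906182,  0.4251689 ],
       [-0.99984506,  0.01677942,  0.00532087,  0.00408587],
       [-0.00728012, -0.1189581 , -0.99287259,  1.00699767],
       [ 0.        ,  0.        ,  0.        ,  1.        ]])}
{'t': 0.1, 'joint_positions': array([-1.35030135e+00,  5.28027663e-02,  1.40163010e+00, -1.94365027e-05,
        1.68859576e+00, -7.02964639e-02]), 'qd': array([-3.22371799e-05, -2.03371595e-03, -1.29323174e-03,  3.52920418e-04,
       -2.84384285e-03,  2.07963859e-03]), 'joint_efforts': array([ 1.13627502e-03, -3.82583356e+01, -3.60986209e+01, -4.53158373e-05,
        4.75661262e-03, -5.71121646e-06]), 'ee_pos': array([ 0.15047022, -0.5026383 ,  0.19343802]), 'tcp_rot': array([-3.10702973e+00, -4.54955692e-01,  1.99381908e-04]), 'ft_force': array([0.0264067 , 1.0036036 , 0.90421412]), 'ft_torque': array([0.04480082, 0.03149589, 0.03037436]), 'grip_force': 0.0, 'width': 0.08551511379727246}
```

View pics/top0.png

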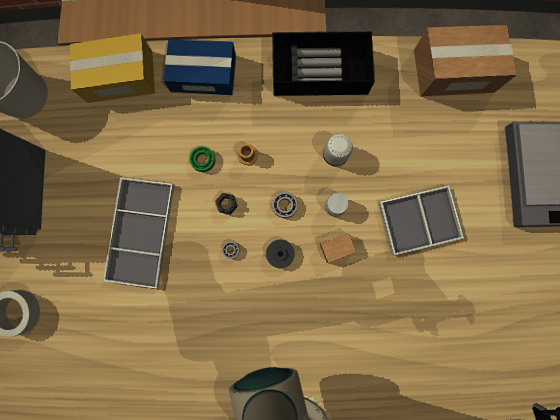

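View pics/scene0.png

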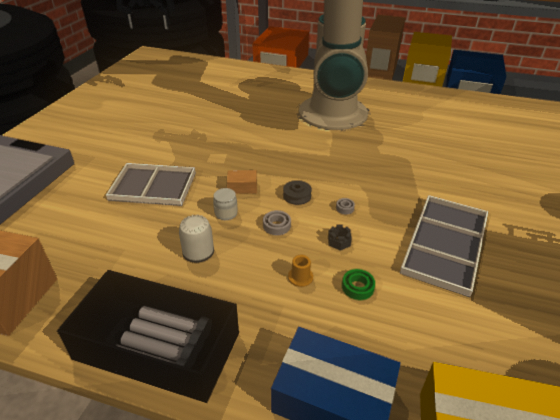

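The top view shows the green decoy at (203,158), bushing (247,152), filter (338,150), hub nut (227,203), large bearing (285,205), tin (337,204), small bearing (231,250), pulley (280,253), carton (337,249). The long tray is at (139,233) and the short tray at (422,221). The scene view agrees.

```bash
cat > h.py <<'E'
import numpy as np, cv2
from bench import sensors, viewer, bot
def model(n):
    m=viewer.camera_model(n); return m["K"],m["k1"],m["extrinsics"]
def proj(n,P):
    K,k,E=model(n); p=(np.atleast_2d(P)-E[:3,3])@E[:3,:3]; s=p[:,:2]/p[:,2:]
    s=s*(1+k*(s**2).sum(1,keepdims=True)); return s*K[0,0]+K[:2,2]
def cast(n,uv,z):
    K,k,E=model(n); d=(np.atleast_2d(uv).astype(float)-K[:2,2])/K[0,0]; s=d.copy()
    for _ in range(20): s=d/(1+k*(s**2).sum(1,keepdims=True))
    r=np.c_[s,np.ones(len(s))]@E[:3,:3].T; return (E[:3,3]+r*((z-E[2,3])/r[:,2:]))[:,:2]
E
python3 - <<'E'
from h import *
f=cv2.imread("pics/top0.png"); s=cv2.imread("pics/scene0.png")
cv2.imwrite("pics/c1.png",cv2.resize(f[125:275,180:370],None,fx=4,fy=4,interpolation=cv2.INTER_CUBIC))
cv2.imwrite("pics/c2.png",cv2.resize(s[155:305,170:370],None,fx=4,fy=4,interpolation=cv2.INTER_CUBIC))
st=sensors.state();print(proj("top",st["ee_pos"]),proj("scene",st["ee_pos"]))
# tray corners: white-ish mask
for n,(a,b,c,d) in {"long":(170,295,95,185),"short":(180,265,370,475)}.items():
    r=f[a:b,c:d]; hsv=cv2.cvtColor(r,cv2.COLOR_BGR2HSV)
    m=((hsv[...,1]<60)).astype(np.uint8)
    m=cv2.morphologyEx(m,cv2.MORPH_OPEN,np.ones((3,3)))
    cs,_=cv2.findContours(m,cv2.RETR_EXTERNAL,cv2.CHAIN_APPROX_NONE); q=max(cs,key=cv2.contourArea)[:,0]+[c,a]
    W=cast("top",q,.018)
    R=cv2.minAreaRect((W*1000).astype(np.float32)); print(n,R)
    w=((hsv[...,1]<60)&(hsv[...,2]>140)).astype(np.uint8)
    ys,xs=np.nonzero(w); P=cast("top",np.c_[xs+c,ys+a],.016)*1000-R[0]
    for t in (R[2],R[2]+90):
        u=np.array([np.cos(np.radians(t)),np.sin(np.radians(t))]); print(t,np.histogram(P@u,bins=np.arange(-132,136,8))[0])
E
```

```text
[[540.93745166 390.9539537 ]] [[152.61820184  46.34894982]]
long ((493.3262023925781, 351.20404052734375), (136.4346160888672, 254.01431274414062), 82.00350952148438)
82.00350952148438 [  0   0   0   0   0   0   0   0 135  30  22  21  21  17  21  21  18  20
  16  22  18  23  19  19 136  15   0   0   0   0   0   0   0]
172.00350952148438 [63 15 11 12 12  8 10 11  9  9 85 10  7 11  7 10  6 12  7  8  7  8 90  7
  8  8  9 12 12 11 11 15 73]
short ((511.0720520019531, -330.7344055175781), (132.68310546875, 179.25399780273438), 11.92800235748291)
11.92800235748291 [  0   0   0   0   0   0   0   0 136  20  19  18  17  17  17  16  20  19
  19  19  20  20  20  22  99   0   0   0   0   0   0   0   0]
101.92800235748291 [  0   0   0   0   0  94  10  10   9  11  12   9  11  11  12 116  11  12
  11  11  10  10  10   9   9   8  45  67   0   0   0   0   0]
```

View pics/c1.png

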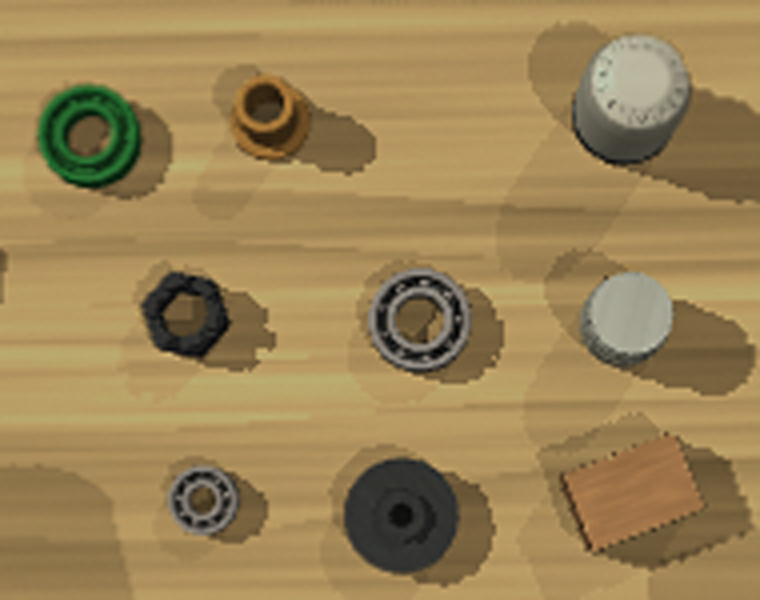

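View pics/c2.png

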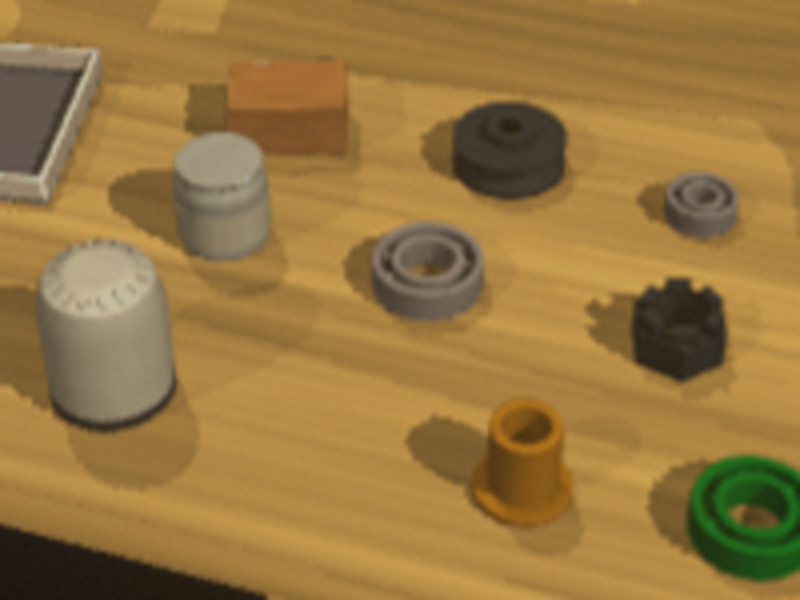

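The crops show the parts clearly; the dark hub nut is at crop (187,314), with corners roughly left and right of it. In the top view the short tray's divider lies toward the -y side, so the larger compartment is on the +y side.

```bash
cat >> h.py <<'E'
def yaw(s=None):
    s=s or sensors.state(); R=cv2.Rodrigues(np.array(s["tcp_rot"]))[0]; return R
def to(x,y,z,ydir=None):
    """cm shift in tool axes, and roll, to reach x,y,z (m) with tool y along ydir (deg, mod 180). shift in axes BEFORE roll"""
    s=sensors.state(); R=yaw(s); d=R.T@(np.array([x,y,z])-s["ee_pos"])*100
    roll=0
    if ydir is not None:
        a=np.degrees(np.arctan2(R[1,1],R[0,1])); roll=-((ydir-a+90)%180-90)  # tool z down -> sign flip
    print("shift cm",d.round(2),"roll",np.radians(roll).round(3),"q6",s["joint_positions"][5].round(2),"ydir",np.degrees(np.arctan2(R[1,1],R[0,1])).round(1))
E
python3 - <<'E'
from h import *
im={n:cv2.imread(f"pics/{n}0.png") for n in("top","scene")}
# name: approx top px, zfar,rfar,znear,rnear, kind
P=dict(large=((285,205),.020,.031,.0,.031),small=((231,250),.016,.021,0,.021),nut=((227,203),.022,.025,0,.025),bush=((247,153),.046,.018,.003,.025),filt=((338,150),.062,.032,0,.032))
seed={"scene":dict(large=(277,222),small=(345,206),nut=(340,237),bush=(301,270),filt=(196,239)),"top":{k:v[0] for k,v in P.items()}}
for n,f in im.items():
    h=cv2.cvtColor(f,cv2.COLOR_BGR2HSV); c0=model(n)[2][:2,3]
    for k,(_,zf,rf,zn,rn) in P.items():
        u,v=seed[n][k]; w=26 if n=="scene" else 18
        r=h[v-w:v+w,u-w:u+w].astype(int)
        m=(r[...,1]>185)&(r[...,0]<22)&(r[...,2]>60) if k=="bush" else (r[...,1]<85)
        m=cv2.morphologyEx(m.astype(np.uint8),cv2.MORPH_OPEN,np.ones((2,2)))
        cs,_=cv2.findContours(m,cv2.RETR_EXTERNAL,cv2.CHAIN_APPROX_NONE); q=max(cs,key=cv2.contourArea)[:,0]+[u-w,v-w]
        g=cast(n,q.mean(0),zf/2)[0]; d=(g-c0)/np.linalg.norm(g-c0); e=np.array([-d[1],d[0]])
        A=cast(n,q,zf); B=cast(n,q,zn); px=.0012
        far=(A@d).max()+px-rf; near=(B@d).min()-px+rn; L=A@e if k!="nut" else cast(n,q,.011)@e
        rad=(far+near)/2; lat=(L.max()+L.min())/2
        print(n,k,"c",((rad*d+lat*e)*1000).round(1),"far-near",round((far-near)*1000,1),"width",round(np.ptp(L)*1000,1),cv2.boundingRect(q))
        if k=="nut" and n=="top": print(cv2.minAreaRect((cast(n,q,.015)*1000).astype(np.float32)))
E
```

```text
top large c [551.5  -4.8] far-near -0.8 width 60.2 (273, 193, 26, 26)
top small c [445.4 126.3] far-near 0.3 width 40.8 (223, 242, 18, 18)
top nut c [556.9 136.8] far-near -3.1 width 49.5 (217, 194, 21, 21)
((557.1101684570312, 136.2163543701172), (52.46248245239258, 44.89652633666992), 18.38236427307129)Traceback (most recent call last):
  File "<stdin>", line 13, in <module>
ValueError: max() iterable argument is empty
```

```bash
python3 - <<'E'
from h import *
im={n:cv2.imread(f"pics/{n}0.png") for n in("top","scene")}
h=cv2.cvtColor(im["top"],cv2.COLOR_BGR2HSV); print(h[153,236:262].tolist()); h2=cv2.cvtColor(im["scene"],cv2.COLOR_BGR2HSV); print(h2[275,285:318,:].tolist())
P=dict(large=((285,205),.020,.031,.0,.031),small=((231,250),.016,.021,0,.021),nut=((227,203),.022,.025,0,.025),bush=((247,153),.046,.018,.003,.025),filt=((338,150),.062,.032,0,.032))
seed={"scene":dict(large=(277,222),small=(345,206),nut=(340,237),bush=(301,270),filt=(196,239)),"top":{k:v[0] for k,v in P.items()}}
for n,f in im.items():
    h=cv2.cvtColor(f,cv2.COLOR_BGR2HSV); c0=model(n)[2][:2,3]
    for k,(_,zf,rf,zn,rn) in P.items():
        u,v=seed[n][k]; w=26 if n=="scene" else 18
        r=h[v-w:v+w,u-w:u+w].astype(int)
        m=(r[...,0]<17)&(r[...,1]>150) if k=="bush" else (r[...,1]<85)
        m=cv2.morphologyEx(m.astype(np.uint8),cv2.MORPH_OPEN,np.ones((2,2)))
        cs,_=cv2.findContours(m,cv2.RETR_EXTERNAL,cv2.CHAIN_APPROX_NONE)
        if not cs: print(n,k,"none"); continue
        q=max(cs,key=cv2.contourArea)[:,0]+[u-w,v-w]
        g=cast(n,q.mean(0),zf/2)[0]; d=(g-c0)/np.linalg.norm(g-c0); e=np.array([-d[1],d[0]])
        A=cast(n,q,zf); B=cast(n,q,zn); px=.0012
        far=(A@d).max()+px-rf; near=(B@d).min()-px+rn; L=A@e if k!="nut" else cast(n,q,.011)@e
        rad=(far+near)/2; lat=(L.max()+L.min())/2
        print(n,k,"c",((rad*d+lat*e)*1000).round(1),"far-near",round((far-near)*1000,1),"width",round(np.ptp(L)*1000,1),cv2.boundingRect(q))
        if k=="nut" and n=="top":
            W=cast(n,cv2.convexHull(q)[:,0],.015)*1000; t=np.radians(np.arange(0,180,1)); D=np.c_[np.cos(t),np.sin(t)]
            wd=np.ptp(W@D.T,axis=0); print("flat-normal phase deg mod 60:",(np.degrees(np.angle((wd*np.exp(6j*t)).sum()))+180)/6, wd[::10].round(1))
E
```

```text
[[19, 122, 142], [18, 141, 136], [17, 164, 135], [17, 168, 159], [17, 167, 169], [17, 169, 125], [16, 174, 57], [18, 125, 63], [19, 120, 72], [19, 122, 73], [19, 124, 72], [19, 120, 72], [19, 118, 69], [19, 112, 66], [17, 160, 137], [17, 168, 170], [17, 169, 145], [16, 174, 69], [17, 171, 73], [16, 172, 105], [16, 171, 109], [19, 144, 83], [19, 123, 104], [19, 123, 106], [19, 124, 105], [19, 125, 112]]
[[19, 162, 118], [19, 158, 116], [19, 167, 110], [17, 192, 110], [17, 206, 114], [17, 206, 115], [17, 203, 102], [17, 199, 87], [18, 199, 87], [17, 197, 92], [18, 195, 94], [18, 200, 98], [18, 206, 104], [17, 203, 112], [17, 205, 117], [17, 209, 121], [17, 207, 127], [17, 208, 130], [17, 207, 132], [17, 209, 134], [18, 210, 136], [18, 212, 135], [18, 210, 135], [18, 210, 130], [17, 209, 127], [18, 213, 140], [17, 214, 156], [18, 211, 162], [18, 176, 164], [19, 161, 168], [19, 158, 170], [18, 157, 169], [18, 156, 170]]
top large c [551.5  -4.8] far-near -0.8 width 60.2 (273, 193, 26, 26)
top small c [445.4 126.3] far-near 0.3 width 40.8 (223, 242, 18, 18)
top nut c [556.9 136.8] far-near -3.1 width 49.5 (217, 194, 21, 21)
flat-normal phase deg mod 60: 47.27696580418658 [48.9 51.5 52.5 52.  49.8 49.7 51.1 51.5 50.7 48.3 47.  45.2 47.2 48.9
 49.5 48.9 48.1 47.4]
top bush c [681.2  63.9] far-near -48.9 width 2.9 (256, 153, 2, 2)
top filt c [ 679.7 -133.4] far-near 1.0 width 62.5 (324, 135, 30, 32)
scene large c [557.5  -0.6] far-near -6.5 width 56.7 (264, 212, 27, 24)
scene small c [452.1 131.5] far-near -6.4 width 37.7 (338, 200, 17, 15)
scene nut c [474.  136.7] far-near -59.2 width 29.0 (340, 211, 14, 4)
scene bush none
scene filt c [ 675.7 -132.9] far-near 5.1 width 61.1 (180, 217, 34, 45)
```

```bash
python3 - <<'E'
from h import *
for n,(u,v),w,st in (("top",(248,154),14,150),("scene",(301,271),20,184)):
    f=cv2.imread(f"pics/{n}0.png"); h=cv2.cvtColor(f,cv2.COLOR_BGR2HSV); c0=model(n)[2][:2,3]
    r=h[v-w:v+w,u-w:u+w].astype(int); m=((r[...,0]<19)&(r[...,1]>st)).astype(np.uint8)
    m=cv2.morphologyEx(m,cv2.MORPH_OPEN,np.ones((2,2)))
    cs,_=cv2.findContours(m,cv2.RETR_EXTERNAL,cv2.CHAIN_APPROX_NONE); q=max(cs,key=cv2.contourArea)[:,0]+[u-w,v-w]
    g=cast(n,q.mean(0),.02)[0]; d=(g-c0)/np.linalg.norm(g-c0); e=np.array([-d[1],d[0]])
    A=cast(n,q,.046);B=cast(n,q,.003); far=(A@d).max()+.0012-.018; near=(B@d).min()-.0012+.025; L=B@e
    print(n,(((far+near)/2*d+(L.max()+L.min())/2*e)*1000).round(1),far-near,np.ptp(L),cv2.boundingRect(q))
    if n=="top": cv2.imwrite
to(.5515,-.0048,.19,82)
E
```

```text
top [677.8  84.7] 0.0006017287428575768 0.04844063748739001 (239, 145, 19, 21)
scene [685.1  89.5] 3.593821237968253e-05 0.047224966282366894 (289, 256, 25, 32)
shift cm [ 52.69 -36.2    0.4 ] roll 0.43 q6 -0.07 ydir -73.3
```

{"api": "arm_command", "payload": {
  "steps": [
    {"grip": 100,"travel": [0,0,0],"roll": 0}
  ]
}}

```text
t: 0.18
ee_pos: [0.1505, -0.5027, 0.1937]
tcp_rot: [-3.107, -0.455, 0.0]
ft_force: [-0.2, -0.3, -0.5]
width: 0.0855
grip_force: 0.0
```

{"api": "arm_command", "payload": {
  "steps": [
    {"grip": 100,"travel": [3,-2,0],"roll": 0},
    {"grip": 100,"travel": [3.3,-2.3,0],"roll": 0},
    {"grip": 100,"travel": [3.3,-2.3,0],"roll": 0},
    {"grip": 100,"travel": [3.3,-2.3,0],"roll": 0},
    {"grip": 100,"travel": [3.3,-2.3,0],"roll": 0},
    {"grip": 100,"travel": [3.3,-2.3,0],"roll": 0},
    {"grip": 100,"travel": [3.3,-2.3,0],"roll": 0},
    {"grip": 100,"travel": [3.3,-2.3,0],"roll": 0},
    {"grip": 100,"travel": [3.3,-2.3,0],"roll": 0},
    {"grip": 100,"travel": [3.3,-2.3,0],"roll": 0}
  ]
}}

```text
t: 1.02
ee_pos: [0.3995, -0.1899, 0.1942]
tcp_rot: [3.108, 0.455, 0.0]
ft_force: [0.7, 0.0, 0.0]
width: 0.0852
grip_force: 0.0
```

{"api": "arm_command", "payload": {
  "steps": [
    {"grip": 100,"travel": [3.3,-2.3,0],"roll": 0},
    {"grip": 100,"travel": [3.3,-2.3,0],"roll": 0},
    {"grip": 100,"travel": [3.3,-2.3,0],"roll": 0},
    {"grip": 100,"travel": [3.3,-2.3,0],"roll": 0},
    {"grip": 100,"travel": [3,-2,0],"roll": 0},
    {"grip": 100,"travel": [0,0,2],"roll": 0.12},
    {"grip": 100,"travel": [0,0,2],"roll": 0.12},
    {"grip": 100,"travel": [0,0,2],"roll": 0.12},
    {"grip": 100,"travel": [0,0,0],"roll": 0.07},
    {"grip": 100,"travel": [0,0,0],"roll": 0}
  ]
}}

```text
t: 1.85
ee_pos: [0.5209, -0.0377, 0.1324]
tcp_rot: [-3.134, 0.222, 0.005]
ft_force: [1.0, -0.3, 0.4]
width: 0.0858
grip_force: 0.0
```

```bash
python3 - <<'E'
from h import *
to(.553,-.003,.07,82)
E
```

```text
shift cm [ 2.71 -3.89  6.23] roll -0.002 q6 1.57 ydir -98.1
```

{"api": "arm_command", "payload": {
  "steps": [
    {"grip": 100,"travel": [1.4,-2,1],"roll": 0},
    {"grip": 100,"travel": [1.3,-1.9,2],"roll": 0},
    {"grip": 100,"travel": [0,0,3],"roll": 0},
    {"grip": 100,"travel": [0,0,1.2],"roll": 0},
    {"grip": 100,"travel": [0,0,0],"roll": 0},
    {"grip": 100,"travel": [0,0,0],"roll": 0}
  ]
}}

```text
t: 2.35
ee_pos: [0.5538, -0.0035, 0.0627]
tcp_rot: [3.134, -0.218, -0.001]
ft_force: [0.7, -0.1, 0.9]
width: 0.0854
grip_force: 0.0
```

```bash
python3 - <<'E'
from h import *
s=sensors.state(); p=s["ee_pos"]; R=yaw(s); print(p,s["width"])
f=viewer.grab_frame("scene")[:,:,::-1].copy(); 
c=f[130:280,180:380]; c=cv2.resize(c,None,fx=4,fy=4,interpolation=cv2.INTER_CUBIC)
off=lambda q:tuple(int(x) for x in (q-[180,130])*4+1.5)
for t in(-1,1):
    P=p+R[:,1]*t*s["width"]/2-R[:,2]*.013   # finger tip inner
    cv2.circle(c,off(proj("scene",P)[0]),3,(0,0,255),-1)
cv2.circle(c,off(proj("scene",p)[0]),3,(255,0,0),-1)
for xy,col in (((.5515,-.0048),(0,255,0)),((.5575,-.0006),(255,0,255))): cv2.circle(c,off(proj("scene",[*xy,.02])[0]),3,col,-1)
cv2.imwrite("pics/g1.png",c)
E
```

```text
[ 0.5538269  -0.00354489  0.06269963] 0.08543239054495838
```

View pics/g1.png

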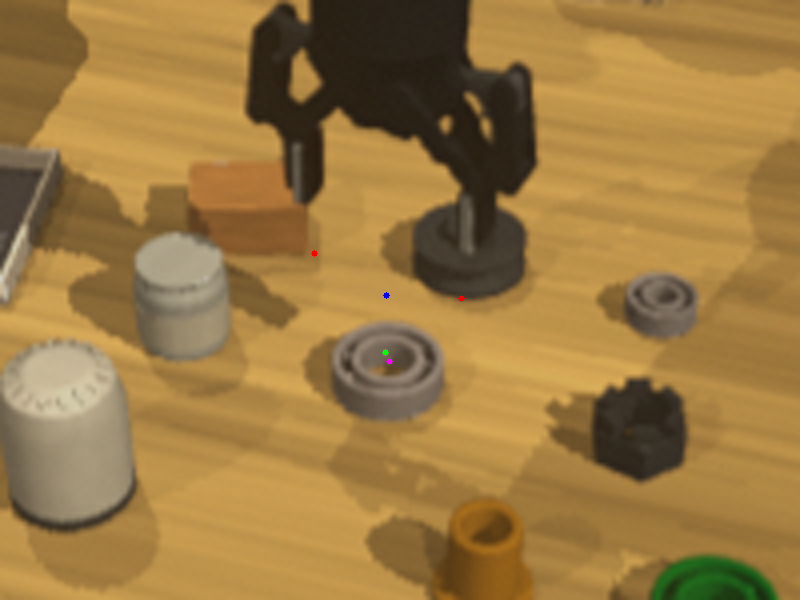

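The scene crop shows the fingertips near crop (305,200) and (470,250), about 50 crop px above where I projected them (red dots). I'll check that with the top view.

```bash
python3 - <<'E'
from h import *
s=sensors.state(); p=s["ee_pos"]; R=yaw(s); print(p,s["joint_positions"].round(3))
f=viewer.grab_frame("top")[:,:,::-1].copy(); 
c=f[125:275,190:380]; c=cv2.resize(c,None,fx=4,fy=4,interpolation=cv2.INTER_CUBIC)
off=lambda q:tuple(int(x) for x in (q-[190,125])*4+1.5)
for t in(-1,1):
    P=p+R[:,1]*t*s["width"]/2-R[:,2]*.013
    cv2.circle(c,off(proj("top",P)[0]),3,(0,0,255),-1)
    P=p+R[:,1]*t*.057-R[:,2]*.04
    cv2.circle(c,off(proj("top",P)[0]),3,(0,255,255),-1)
cv2.circle(c,off(proj("top",p)[0]),3,(255,0,0),-1)
cv2.imwrite("pics/g2.png",c)
E
```

```text
[ 0.55461705 -0.00365941  0.06392282] [-0.073  0.213  1.488 -0.     1.438  1.637]
```

View pics/g2.png

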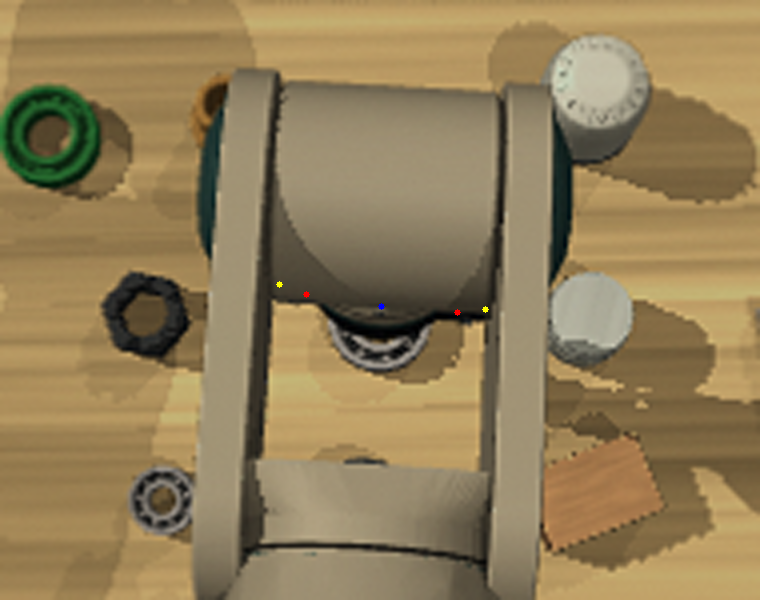

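{"api": "arm_command", "payload": {
  "steps": [
    {"grip": 100,"travel": [0,0,2],"roll": 0},
    {"grip": 100,"travel": [0,0,2],"roll": 0},
    {"grip": 100,"travel": [0,0,0],"roll": 0},
    {"grip": 100,"travel": [0,0,0],"roll": 0},
    {"grip": 100,"travel": [0,0,0],"roll": 0}
  ]
}}

```text
t: 2.87
ee_pos: [0.5551, -0.0034, 0.0244]
tcp_rot: [3.134, -0.219, 0.005]
ft_force: [0.8, 0.2, 1.2]
width: 0.0854
grip_force: 0.0
```

```bash
cat >> h.py <<'E'
def shot(n,name,box,pts=(),k=4):
    a,b,c,d=box; f=viewer.grab_frame(n)[:,:,::-1]; g=cv2.resize(f[a:b,c:d],None,fx=k,fy=k,interpolation=cv2.INTER_CUBIC)
    for P in pts: cv2.circle(g,tuple(int(x) for x in (proj(n,P)[0]-[c,a])*k+1.5),3,(0,0,255),-1)
    cv2.imwrite(f"pics/{name}.png",g)
E
python3 - <<'E'
from h import *
s=sensors.state(); p=s["ee_pos"]; R=yaw(s); print(p)
shot("scene","g3",(130,280,180,380),[p,p+R[:,1]*.0425-R[:,2]*.013,p-R[:,1]*.0425-R[:,2]*.013])
E
```

```text
[ 0.55510989 -0.00343197  0.02439291]
```

View pics/g3.png

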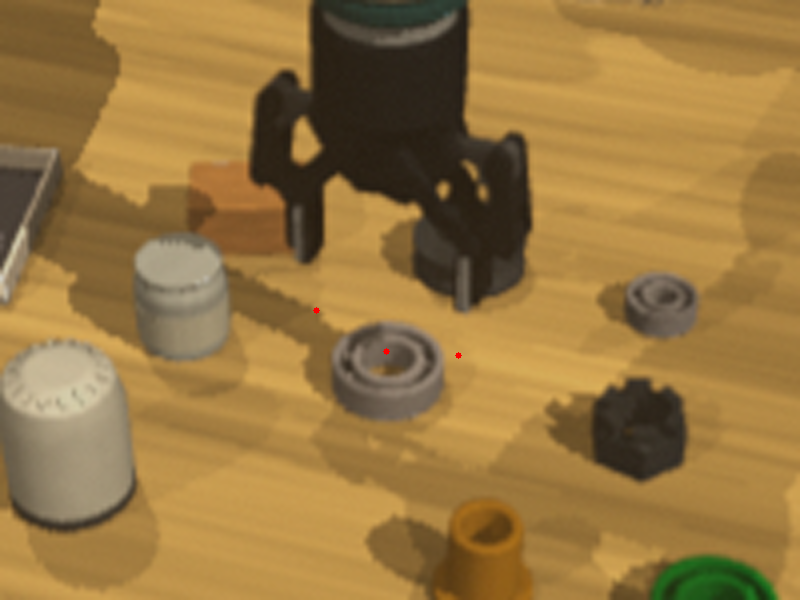

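{"api": "arm_command", "payload": {
  "steps": [
    {"grip": 100,"travel": [0,0,0.7],"roll": 0},
    {"grip": 100,"travel": [0,0,0.7],"roll": 0},
    {"grip": 100,"travel": [0,0,0.6],"roll": 0},
    {"grip": 100,"travel": [0,0,0],"roll": 0},
    {"grip": 100,"travel": [0,0,0],"roll": 0}
  ]
}}

```text
t: 3.33
ee_pos: [0.5535, -0.0031, 0.0014]
tcp_rot: [3.134, -0.218, -0.002]
ft_force: [-0.0, 0.2, -0.5]
width: 0.0859
grip_force: 0.0
```

```bash
python3 - <<'E'
from h import *
s=sensors.state(); p=s["ee_pos"]; R=yaw(s); print(p,s["ft_force"])
shot("scene","g4",(130,280,180,380),[p,p+R[:,1]*.0425-R[:,2]*.013,p-R[:,1]*.0425-R[:,2]*.013])
E
```

```text
[ 0.55347219 -0.00309784  0.00144563] [-0.01236612  0.2069176  -0.53629199]
```

View pics/g4.png

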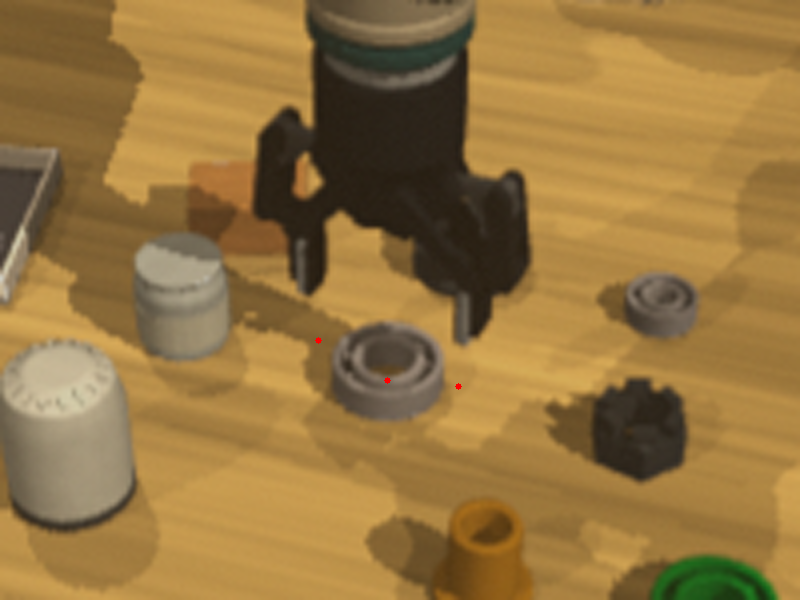

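Fingertips are now at crop (310,290) and (465,340), still about 46 px off. Either the real height is ~30 mm more or x is ~35 mm less. I'll feel for the bench gently to decide which.

{"api": "arm_command", "payload": {
  "steps": [
    {"grip": 100,"travel": [0,0,0.4],"roll": 0},
    {"grip": 100,"travel": [0,0,0.4],"roll": 0},
    {"grip": 100,"travel": [0,0,0.2],"roll": 0},
    {"grip": 100,"travel": [0,0,0],"roll": 0}
  ]
}}

```text
t: 3.72
ee_pos: [0.5535, -0.0031, -0.0086]
tcp_rot: [3.134, -0.218, -0.002]
ft_force: [-0.6, -0.2, 0.5]
width: 0.0853
grip_force: 0.0
```

{"api": "arm_command", "payload": {
  "steps": [
    {"grip": 100,"travel": [0,0,0.3],"roll": 0},
    {"grip": 100,"travel": [0,0,0.1],"roll": 0},
    {"grip": 100,"travel": [0,0,0],"roll": 0}
  ]
}}

```text
t: 3.97
ee_pos: [0.5538, -0.0032, -0.0122]
tcp_rot: [3.134, -0.219, -0.001]
ft_force: [-1.0, -0.7, 0.9]
width: 0.0859
grip_force: 0.0
```

{"api": "arm_command", "payload": {
  "steps": [
    {"grip": 100,"travel": [0,0,0.2],"roll": 0},
    {"grip": 100,"travel": [0,0,0.1],"roll": 0},
    {"grip": 100,"travel": [0,0,0],"roll": 0}
  ]
}}

```text
t: 4.22
ee_pos: [0.5538, -0.0031, -0.0151]
tcp_rot: [3.134, -0.218, -0.001]
ft_force: [0.5, -0.2, 0.4]
width: 0.0853
grip_force: 0.0
```

{"api": "arm_command", "payload": {
  "steps": [
    {"grip": 100,"travel": [0,0,0.2],"roll": 0},
    {"grip": 100,"travel": [0,0,0.1],"roll": 0},
    {"grip": 100,"travel": [0,0,0],"roll": 0}
  ]
}}

```text
t: 4.47
ee_pos: [0.5538, -0.0031, -0.0181]
tcp_rot: [3.134, -0.218, -0.001]
ft_force: [0.2, -0.5, 0.2]
width: 0.0852
grip_force: 0.0
```

{"api": "arm_command", "payload": {
  "steps": [
    {"grip": 100,"travel": [0,0,0.4],"roll": 0},
    {"grip": 100,"travel": [0,0,0.4],"roll": 0},
    {"grip": 100,"travel": [0,0,0.2],"roll": 0},
    {"grip": 100,"travel": [0,0,0],"roll": 0}
  ]
}}

```text
t: 4.8
ee_pos: [0.5534, -0.0031, -0.0287]
tcp_rot: [3.134, -0.218, -0.002]
ft_force: [-1.0, 0.4, 0.4]
width: 0.0854
grip_force: 0.0
```

```bash
python3 - <<'E'
from h import *
s=sensors.state(); p=s["ee_pos"]; R=yaw(s); print(p,s["ft_force"])
u=[.03*np.array([0,0,1])]
shot("scene","g5",(130,280,180,380),[p+u[0],p+R[:,1]*.0425-R[:,2]*.043,p-R[:,1]*.0425-R[:,2]*.043])
E
```

```text
[ 0.55336843 -0.00310276 -0.02874547] [-0.98939003  0.38465512  0.40028672]
```

View pics/g5.png

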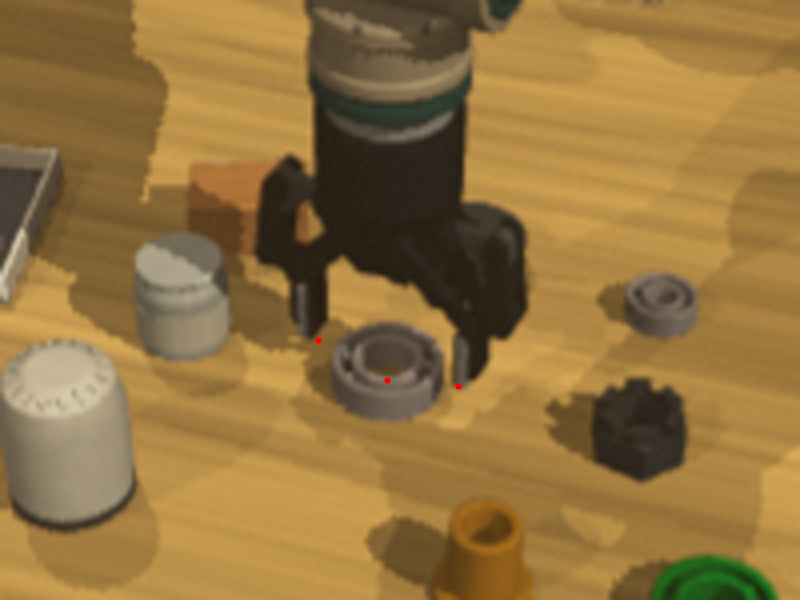

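The tips now match a +30 mm height correction: they straddle the bearing, with midpoint about (388,360) against bearing centre (387,367). Closing.

{"api": "arm_command", "payload": {
  "steps": [
    {"grip": 60,"travel": [0,0,0],"roll": 0},
    {"grip": 40,"travel": [0,0,0],"roll": 0},
    {"grip": 20,"travel": [0,0,0],"roll": 0},
    {"grip": 10,"travel": [0,0,0],"roll": 0},
    {"grip": 10,"travel": [0,0,0],"roll": 0},
    {"grip": 10,"travel": [0,0,0],"roll": 0}
  ]
}}

```text
t: 5.35
ee_pos: [0.5546, -0.0031, -0.0263]
tcp_rot: [-3.134, 0.218, -0.002]
ft_force: [-2.8, -0.2, 7.5]
width: 0.0583
grip_force: 62.3
```

{"api": "arm_command", "payload": {
  "steps": [
    {"grip": 10,"travel": [0,0,-0.5],"roll": 0},
    {"grip": 10,"travel": [0,0,-1],"roll": 0},
    {"grip": 10,"travel": [0,0,-2],"roll": 0},
    {"grip": 10,"travel": [0,0,-3],"roll": 0},
    {"grip": 10,"travel": [0,0,-3.5],"roll": 0},
    {"grip": 10,"travel": [0,0,0],"roll": 0}
  ]
}}

```text
t: 5.85
ee_pos: [0.5579, -0.0034, 0.0806]
tcp_rot: [3.134, -0.218, 0.02]
ft_force: [1.0, -0.3, -0.5]
width: 0.0579
grip_force: 64.9
```

```bash
python3 - <<'E'
from h import *
to(.493,.351,.07,82)
E
```

```text
shift cm [-11.36 -34.2    0.95] roll 0.0 q6 1.64 ydir -98.0
```

```bash
python3 - <<'E'
from h import *
shot("scene","g6",(100,250,180,380))
print(sensors.state()["ft_force"],sensors.state()["width"])
E
```

```text
[-0.10667084 -0.41657047 -2.5883307 ] 0.058166542168923925
```

View pics/g6.png

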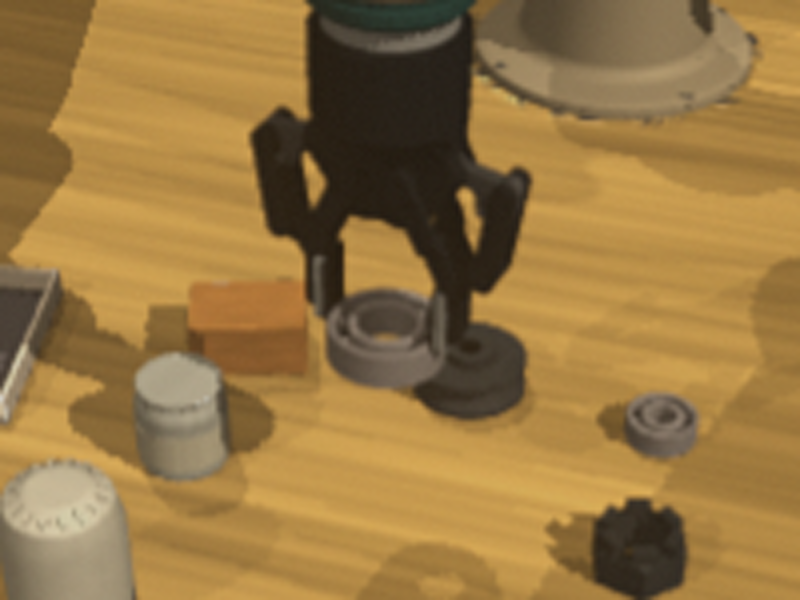

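The bearing is held flat, ring top at crop (387,322), but the pads grip its near (robot) side. So the reported x is also biased. I'll work out the bearing's offset from the reported TCP.

```bash
python3 - <<'E'
from h import *
s=sensors.state();print(s["ee_pos"],s["joint_positions"].round(3))
print(cast("scene",[276.6,180.4],.127),cast("scene",[276.6,219.1],.02))
f=cv2.cvtColor(viewer.grab_frame("top")[:,:,::-1],cv2.COLOR_BGR2HSV)
# long tray seen from the scene camera: corners of tray
g=cv2.cvtColor(cv2.imread("pics/scene0.png"),cv2.COLOR_BGR2HSV); a,b,c,d=185,300,385,500
m=(g[a:b,c:d,1]<70).astype(np.uint8); m=cv2.morphologyEx(m,cv2.MORPH_OPEN,np.ones((3,3)))
q=max(cv2.findContours(m,cv2.RETR_EXTERNAL,cv2.CHAIN_APPROX_NONE)[0],key=cv2.contourArea)[:,0]+[c,a]
for z in(.018,.009): print(cv2.minAreaRect((cast("scene",q,z)*1000).astype(np.float32)))
E
```

```text
[ 0.55671187 -0.00331289  0.07729605] [-0.072  0.201  1.475 -0.     1.457  1.638]
[[ 0.55864038 -0.00173596]] [[ 0.55533352 -0.00225594]]
((506.98370361328125, 351.0688171386719), (129.64138793945312, 85.10802459716797), 82.19454193115234)
((496.6116027832031, 352.89874267578125), (131.45066833496094, 86.2957763671875), 82.19456481933594)
```

{"api": "arm_command", "payload": {
  "steps": [
    {"grip": 10,"travel": [-0.9,-2.4,0],"roll": 0},
    {"grip": 10,"travel": [-1.1,-3.4,0],"roll": 0},
    {"grip": 10,"travel": [-1.1,-3.4,0],"roll": 0},
    {"grip": 10,"travel": [-1.1,-3.4,0],"roll": 0},
    {"grip": 10,"travel": [-1.1,-3.4,0],"roll": 0},
    {"grip": 10,"travel": [-1.1,-3.4,0],"roll": 0},
    {"grip": 10,"travel": [-1.1,-3.4,0],"roll": 0},
    {"grip": 10,"travel": [-1.1,-3.4,0],"roll": 0},
    {"grip": 10,"travel": [-1.1,-3.4,0],"roll": 0},
    {"grip": 10,"travel": [-1.1,-3.4,0],"roll": 0}
  ]
}}

```text
t: 6.78
ee_pos: [0.4911, 0.3397, 0.07]
tcp_rot: [3.132, -0.218, -0.005]
ft_force: [1.3, -0.9, -1.9]
width: 0.058
grip_force: 64.8
```

{"api": "arm_command", "payload": {
  "steps": [
    {"grip": 10,"travel": [-0.4,-1,2],"roll": 0},
    {"grip": 10,"travel": [0,0,2],"roll": 0},
    {"grip": 10,"travel": [0,0,2],"roll": 0},
    {"grip": 10,"travel": [0,0,0],"roll": 0},
    {"grip": 10,"travel": [0,0,0],"roll": 0}
  ]
}}

```text
t: 7.2
ee_pos: [0.4886, 0.3481, 0.0097]
tcp_rot: [3.131, -0.218, -0.007]
ft_force: [-0.3, -0.6, -1.8]
width: 0.0581
grip_force: 65.2
```

```bash
python3 - <<'E'
from h import *
to(.493,.351,-.02,82)
s=sensors.state();print(s["ee_pos"],s["joint_positions"].round(3))
f=viewer.grab_frame("scene")[:,:,::-1]; t=viewer.grab_frame("top")[:,:,::-1]
k=np.hstack([cv2.resize(f[150:300,380:500],None,fx=3.3,fy=3.3),cv2.resize(t[160:310,80:200],None,fx=3.3,fy=3.3)]); cv2.imwrite("pics/g7.png",k); print(k.shape)
E
```

```text
shift cm [ 0.41 -0.36  2.96] roll 0.0 q6 2.27 ydir -98.0
[0.48859817 0.34807396 0.00966939] [ 0.558  0.397  1.379 -0.     1.372  2.268]
(495, 792, 3)
```

View pics/g7.png

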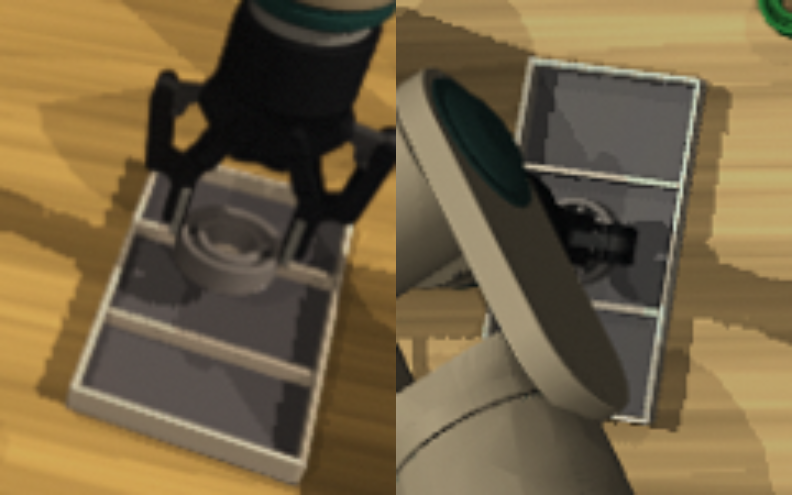

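The left half shows the bearing held level over the middle compartment. The right half (top) shows the finger at (605,240), centred on the ring in x. So the bias is mainly in height, about +30 mm. Lowering into the middle compartment.

{"api": "arm_command", "payload": {
  "steps": [
    {"grip": 10,"travel": [0.4,-0.3,1],"roll": 0},
    {"grip": 10,"travel": [0,0,1],"roll": 0},
    {"grip": 10,"travel": [0,0,0.8],"roll": 0},
    {"grip": 10,"travel": [0,0,0.3],"roll": 0},
    {"grip": 10,"travel": [0,0,0],"roll": 0},
    {"grip": 10,"travel": [0,0,0],"roll": 0}
  ]
}}

```text
t: 7.8
ee_pos: [0.4945, 0.3514, -0.0191]
tcp_rot: [3.134, -0.218, -0.001]
ft_force: [-0.2, 0.1, -1.2]
width: 0.0578
grip_force: 65.2
```

{"api": "arm_command", "payload": {
  "steps": [
    {"grip": 10,"travel": [0,0,0.1],"roll": 0},
    {"grip": 10,"travel": [0,0,0.1],"roll": 0},
    {"grip": 10,"travel": [0,0,0],"roll": 0}
  ]
}}

```text
t: 8.05
ee_pos: [0.4947, 0.3516, -0.0207]
tcp_rot: [-3.134, 0.218, -0.001]
ft_force: [0.4, 0.2, -2.3]
width: 0.0581
grip_force: 65.2
```

{"api": "arm_command", "payload": {
  "steps": [
    {"grip": 10,"travel": [0,0,0.1],"roll": 0},
    {"grip": 10,"travel": [0,0,0.1],"roll": 0},
    {"grip": 10,"travel": [0,0,0],"roll": 0}
  ]
}}

```text
t: 8.3
ee_pos: [0.4948, 0.3516, -0.0222]
tcp_rot: [-3.134, 0.218, -0.001]
ft_force: [-2.1, -2.4, 2.4]
width: 0.0582
grip_force: 65.8
```

{"api": "arm_command", "payload": {
  "steps": [
    {"grip": 10,"travel": [0,0,0.1],"roll": 0},
    {"grip": 10,"travel": [0,0,0.1],"roll": 0},
    {"grip": 10,"travel": [0,0,0],"roll": 0}
  ]
}}

```text
t: 8.55
ee_pos: [0.495, 0.3518, -0.0223]
tcp_rot: [-3.134, 0.218, -0.001]
ft_force: [-6.8, -4.4, 15.0]
width: 0.058
grip_force: 67.4
```

{"api": "arm_command", "payload": {
  "steps": [
    {"grip": 30,"travel": [0,0,-0.1],"roll": 0},
    {"grip": 60,"travel": [0,0,0],"roll": 0},
    {"grip": 90,"travel": [0,0,0],"roll": 0},
    {"grip": 95,"travel": [0,0,0],"roll": 0},
    {"grip": 95,"travel": [0,0,-1],"roll": 0},
    {"grip": 95,"travel": [0,0,-3],"roll": 0},
    {"grip": 95,"travel": [0,0,-3.5],"roll": 0},
    {"grip": 95,"travel": [0,0,-2],"roll": 0},
    {"grip": 80,"travel": [0,0,0],"roll": 0},
    {"grip": 75,"travel": [0,0,0],"roll": 0}
  ]
}}

```text
t: 9.38
ee_pos: [0.4955, 0.3521, 0.0733]
tcp_rot: [-3.132, 0.218, -0.005]
ft_force: [-1.1, -0.4, -1.0]
width: 0.064
grip_force: 0.0
```

```bash
python3 - <<'E'
from h import *
to(.446,.127,.06,82)
s=sensors.state();print(s["ee_pos"],s["width"])
f=cv2.cvtColor(viewer.grab_frame("scene")[:,:,::-1],cv2.COLOR_BGR2HSV)
# where would the ring be? bounding box of bright/low-sat bearing inside middle compartment
c=proj("scene",[[.493,.351,.024],[.5515,-.0048,.02]]); print(c)
E
```

```text
shift cm [-1.79 22.98  1.27] roll 0.0 q6 2.27 ydir -98.0
[0.49553539 0.35208797 0.07331538] 0.0640442460690701
[[446.97903009 234.10222183]
 [276.03432799 217.7568645 ]]
```

{"api": "arm_command", "payload": {
  "steps": [
    {"grip": 75,"travel": [-0.3,2.8,0],"roll": 0},
    {"grip": 75,"travel": [-0.3,3.3,0],"roll": 0},
    {"grip": 75,"travel": [-0.3,3.3,0],"roll": 0},
    {"grip": 75,"travel": [-0.3,3.3,0],"roll": 0},
    {"grip": 75,"travel": [-0.3,3.3,0],"roll": 0},
    {"grip": 75,"travel": [-0.3,3.3,0],"roll": 0},
    {"grip": 75,"travel": [0,3,1.3],"roll": 0},
    {"grip": 75,"travel": [0,0.7,2],"roll": 0},
    {"grip": 75,"travel": [0,0,2],"roll": 0},
    {"grip": 75,"travel": [0,0,0],"roll": 0}
  ]
}}

```text
t: 10.27
ee_pos: [0.4412, 0.1248, 0.0132]
tcp_rot: [3.131, -0.221, -0.014]
ft_force: [-1.1, 0.6, -0.7]
width: 0.064
grip_force: 0.0
```

```bash
python3 - <<'E'
from h import *
to(.4465,.128,-.031,82)
print(sensors.state()["ee_pos"],sensors.state()["width"])
E
```

```text
shift cm [ 0.52 -0.4   4.41] roll -0.001 q6 1.91 ydir -98.1
[0.4411587  0.12481514 0.01317918] 0.06399862893414499
```

{"api": "arm_command", "payload": {
  "steps": [
    {"grip": 75,"travel": [0.4,-0.2,1],"roll": 0},
    {"grip": 75,"travel": [0,0,1],"roll": 0},
    {"grip": 75,"travel": [0,0,1],"roll": 0},
    {"grip": 75,"travel": [0,0,0.6],"roll": 0},
    {"grip": 75,"travel": [0,0,0],"roll": 0},
    {"grip": 75,"travel": [0,0,0],"roll": 0}
  ]
}}

```text
t: 10.77
ee_pos: [0.4488, 0.1277, -0.0181]
tcp_rot: [3.134, -0.218, -0.001]
ft_force: [0.1, 0.4, -0.0]
width: 0.0639
grip_force: 0.0
```

```bash
python3 - <<'E'
from h import *
to(.4465,.128,-.031,82)
s=sensors.state();p=s["ee_pos"];print(p)
# same mosaic: scene around small bearing
R=yaw(s)
shot("scene","g8",(150,250,300,400),[p+[0,0,.03]],6)
E
```

```text
shift cm [-0.23  0.    1.29] roll 0.001 q6 1.91 ydir -98.0
[ 0.44878441  0.12773527 -0.01807457]
```

View pics/g8.png

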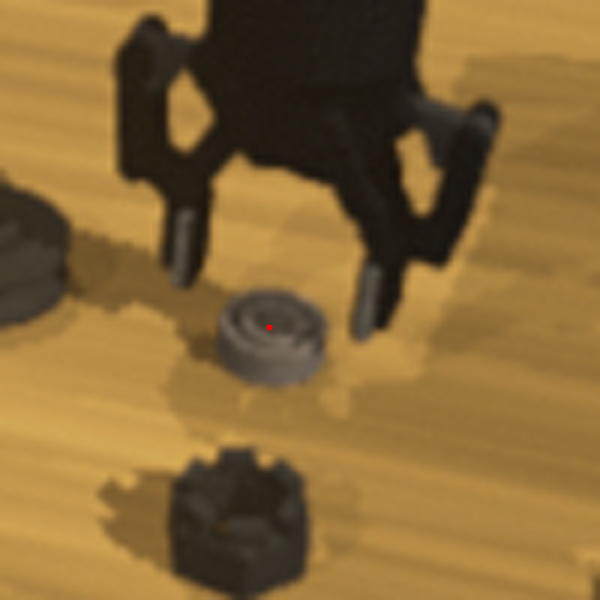

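Tips are at (183,283) and (365,338), ring top centre at (272,322), so the tips are about 5 mm above the ring. Going down ~1.5 cm and closing.

{"api": "arm_command", "payload": {
  "steps": [
    {"grip": 75,"travel": [-0.2,0,0.5],"roll": 0},
    {"grip": 75,"travel": [0,0,0.5],"roll": 0},
    {"grip": 75,"travel": [0,0,0.3],"roll": 0},
    {"grip": 75,"travel": [0,0,0.2],"roll": 0},
    {"grip": 75,"travel": [0,0,0],"roll": 0}
  ]
}}

```text
t: 11.23
ee_pos: [0.4467, 0.1278, -0.0334]
tcp_rot: [3.134, -0.218, -0.002]
ft_force: [0.3, -0.5, 0.1]
width: 0.064
grip_force: 0.0
```

{"api": "arm_command", "payload": {
  "steps": [
    {"grip": 50,"travel": [0,0,0],"roll": 0},
    {"grip": 30,"travel": [0,0,0],"roll": 0},
    {"grip": 10,"travel": [0,0,0],"roll": 0},
    {"grip": 10,"travel": [0,0,0],"roll": 0},
    {"grip": 10,"travel": [0,0,0],"roll": 0},
    {"grip": 10,"travel": [0,0,0],"roll": 0}
  ]
}}

```text
t: 11.73
ee_pos: [0.4477, 0.1281, -0.0322]
tcp_rot: [-3.134, 0.218, -0.002]
ft_force: [-0.7, 0.0, 5.5]
width: 0.0392
grip_force: 60.8
```

{"api": "arm_command", "payload": {
  "steps": [
    {"grip": 10,"travel": [0,0,-0.5],"roll": 0},
    {"grip": 10,"travel": [0,0,-1],"roll": 0},
    {"grip": 10,"travel": [0,0,-2.5],"roll": 0},
    {"grip": 10,"travel": [0,0,-3.5],"roll": 0},
    {"grip": 10,"travel": [0,0,-2.5],"roll": 0},
    {"grip": 10,"travel": [0,0,0],"roll": 0},
    {"grip": 10,"travel": [0,0,0],"roll": 0}
  ]
}}

```text
t: 12.32
ee_pos: [0.4481, 0.1281, 0.0691]
tcp_rot: [-3.133, 0.218, -0.006]
ft_force: [0.3, 0.9, -1.5]
width: 0.039
grip_force: 60.6
```

```bash
python3 - <<'E'
from h import *
to(.408,.363,.06,82)
s=sensors.state();print(s["ee_pos"],s["width"],s["ft_force"])
f=viewer.grab_frame("top")[:,:,::-1];h=cv2.cvtColor(f,cv2.COLOR_BGR2HSV)
# bearing in tray: non-floor? print value map coarse around expected px
u,v=proj("top",[.493,.351,.024])[0]; print(u,v); u,v=int(u),int(v)
print(h[v-20:v+22:2,u-20:u+22:2,2])
E
```

```text
shift cm [ -7.23 -22.7    0.91] roll 0.0 q6 1.91 ydir -98.0
[0.44807812 0.1281399  0.06906531] 0.03903130866480872 [ 0.29373059  0.8681966  -1.52940526]
137.23377062466326 231.64377315164816
[[ 63  62  90 166 209 217 219 219 185 144 111  78  78  77  79  79  78  80
   81  82  82]
 [ 72  51  51  48  93  90  47  43  44  82  99 176 216 218 201 188 175 123
  113  81  82]
 [ 71  54  53  51  89  89  89  90  90  90  91  89  92  90  32  31  35  70
  116 163 199]
 [ 67  58  57  88  97  96  91  88  72  73  73  73  74  81  75  75  75  76
   76  76  75]
 [ 59  57  55  98  97  97  95  83  89 146 141 137  92  74  80  79  77  76
   77  76  77]
 [ 56  58  56  97  96  94  93 146  87  31  21  69  88 136  71  64  81  82
   81  82  82]
 [ 58  57  55  98  96  89 137  34 102  95  98  88  39  48 130  61  44  44
   72  83  88]
 [ 57  58  54  98  91 144  47  35 149  88  58 111 136  49 123 111  40  44
  104 111 116]
 [ 59  57  83  97 107 101  50 153  39  48  51  51  61 136  30 100  58  93
  124 123 126]
 [ 58  56  81  95 140  54  96  92  44  54  52  52  50 116  75  67  75 115
  131 134 136]
 [ 58  57  81  96 1
[... 260 characters left out ...]
5  91  99 132  36  82 132  86  87 128 132  50 107 126  55 152
  151 151 152]
 [ 58  75  96  88  88 123 107  30 107 107 110  78  17  64 147  50  68 157
  153 154 155]
 [ 57  73  96  88  87  87 120 132  86  47  48 126 110 125  59  47  70 160
  157 157 158]
 [ 55  97  96  89  90  89  87  89 123 130 125 122  75  41  49  60  58 165
  158 159 158]
 [ 56  97  96  94  89  88  88  87  89  90  88  69  48  50  56  58  50 169
  159 160 159]
 [ 54  77  82  84  81  85  87  91  90  89  89  90  90  90  90  76  60 165
  160 160 160]
 [192 187 202 184 176 147 121  88  66  76  78  80  85  95  96  97  73 138
  161 160 159]
 [ 46  88  76  90 121 126 151 169 194 205 188 175 160 132  91  83  62 133
  162 160 159]]
```

{"api": "arm_command", "payload": {
  "steps": [
    {"grip": 10,"travel": [-0.9,-2.7,0],"roll": 0},
    {"grip": 10,"travel": [-1,-3.2,0],"roll": 0},
    {"grip": 10,"travel": [-1,-3.2,0],"roll": 0},
    {"grip": 10,"travel": [-1,-3.2,0],"roll": 0},
    {"grip": 10,"travel": [-1,-3.2,0],"roll": 0},
    {"grip": 10,"travel": [-1,-3.2,0],"roll": 0},
    {"grip": 10,"travel": [-0.8,-2.5,1.5],"roll": 0},
    {"grip": 10,"travel": [-0.5,-1.5,2],"roll": 0},
    {"grip": 10,"travel": [0,0,2],"roll": 0},
    {"grip": 10,"travel": [0,0,0],"roll": 0}
  ]
}}

```text
t: 13.2
ee_pos: [0.4034, 0.3609, 0.0057]
tcp_rot: [3.126, -0.215, -0.013]
ft_force: [-0.6, -1.5, -2.2]
width: 0.0387
grip_force: 60.6
```

{"api": "arm_command", "payload": {
  "steps": [
    {"grip": 10,"travel": [0,0,1],"roll": 0},
    {"grip": 10,"travel": [0,0,1],"roll": 0},
    {"grip": 10,"travel": [0,0,0.8],"roll": 0},
    {"grip": 10,"travel": [0,0,0.3],"roll": 0},
    {"grip": 10,"travel": [0,0,0],"roll": 0},
    {"grip": 10,"travel": [0,0,0],"roll": 0}
  ]
}}

```text
t: 13.7
ee_pos: [0.4076, 0.3627, -0.0185]
tcp_rot: [-3.134, 0.219, -0.001]
ft_force: [0.8, -0.0, -0.7]
width: 0.0391
grip_force: 60.7
```

{"api": "arm_command", "payload": {
  "steps": [
    {"grip": 10,"travel": [0,0,0.4],"roll": 0},
    {"grip": 10,"travel": [0,0,0.3],"roll": 0},
    {"grip": 10,"travel": [0,0,0.1],"roll": 0},
    {"grip": 10,"travel": [0,0,0],"roll": 0},
    {"grip": 10,"travel": [0,0,0],"roll": 0}
  ]
}}

```text
t: 14.12
ee_pos: [0.4073, 0.3627, -0.0269]
tcp_rot: [3.134, -0.218, -0.0]
ft_force: [-0.2, 0.6, -0.7]
width: 0.0391
grip_force: 60.7
```

{"api": "arm_command", "payload": {
  "steps": [
    {"grip": 10,"travel": [0,0,0.1],"roll": 0},
    {"grip": 10,"travel": [0,0,0.1],"roll": 0},
    {"grip": 10,"travel": [0,0,0],"roll": 0}
  ]
}}

```text
t: 14.37
ee_pos: [0.4075, 0.3629, -0.0283]
tcp_rot: [-3.134, 0.218, -0.001]
ft_force: [-2.3, -0.4, 3.7]
width: 0.0391
grip_force: 61.1
```

{"api": "arm_command", "payload": {
  "steps": [
    {"grip": 25,"travel": [0,0,0],"roll": 0},
    {"grip": 50,"travel": [0,0,0],"roll": 0},
    {"grip": 75,"travel": [0,0,0],"roll": 0},
    {"grip": 75,"travel": [0,0,0],"roll": 0},
    {"grip": 75,"travel": [0,0,-1],"roll": 0},
    {"grip": 75,"travel": [0,0,-3],"roll": 0},
    {"grip": 80,"travel": [0,0,-3.5],"roll": 0},
    {"grip": 85,"travel": [0,0,-2.5],"roll": 0},
    {"grip": 88,"travel": [0,0,0],"roll": 0},
    {"grip": 88,"travel": [0,0,0],"roll": 0}
  ]
}}

```text
t: 15.2
ee_pos: [0.4083, 0.3636, 0.0737]
tcp_rot: [-3.131, 0.218, -0.005]
ft_force: [-0.6, -0.3, -1.3]
width: 0.0756
grip_force: 0.0
```

```bash
python3 - <<'E'
from h import *
to(.557,.137,.06,108)
E
```

```text
shift cm [17.86 20.38  1.36] roll -0.453 q6 2.37 ydir -98.0
```

{"api": "arm_command", "payload": {
  "steps": [
    {"grip": 88,"travel": [2,2.3,0],"roll": 0},
    {"grip": 88,"travel": [2.3,2.6,0],"roll": 0},
    {"grip": 88,"travel": [2.3,2.6,0],"roll": 0},
    {"grip": 88,"travel": [2.3,2.6,0],"roll": 0},
    {"grip": 88,"travel": [2.3,2.6,0],"roll": 0},
    {"grip": 88,"travel": [2.3,2.6,0],"roll": 0},
    {"grip": 88,"travel": [2.3,2.6,0],"roll": 0},
    {"grip": 88,"travel": [2,2.4,0],"roll": 0},
    {"grip": 88,"travel": [0,0,0.7],"roll": -0.11},
    {"grip": 88,"travel": [0,0,0.7],"roll": -0.11}
  ]
}}

```text
t: 16.03
ee_pos: [0.5557, 0.135, 0.0558]
tcp_rot: [3.139, 0.13, -0.003]
ft_force: [-0.4, 0.2, 0.2]
width: 0.0752
grip_force: 0.0
```

{"api": "arm_command", "payload": {
  "steps": [
    {"grip": 88,"travel": [0,0,1],"roll": -0.11},
    {"grip": 88,"travel": [0,0,1],"roll": -0.11},
    {"grip": 88,"travel": [0,0,0],"roll": -0.01},
    {"grip": 88,"travel": [0,0,0],"roll": 0},
    {"grip": 88,"travel": [0,0,0],"roll": 0}
  ]
}}

```text
t: 16.45
ee_pos: [0.5553, 0.137, 0.0372]
tcp_rot: [3.104, 0.482, -0.001]
ft_force: [0.4, 0.4, -0.5]
width: 0.0753
grip_force: 0.0
```

```bash
python3 - <<'E'
from h import *
to(.557,.137,-.03,108);print(sensors.state()["ee_pos"],sensors.state()["width"])
E
```

```text
shift cm [0.16 0.05 6.72] roll -0.006 q6 1.44 ydir -72.4
[0.55532511 0.13701534 0.03715897] 0.07528713723379254
```

{"api": "arm_command", "payload": {
  "steps": [
    {"grip": 88,"travel": [0.2,0,2],"roll": 0},
    {"grip": 88,"travel": [0,0,2],"roll": 0},
    {"grip": 88,"travel": [0,0,1],"roll": 0},
    {"grip": 88,"travel": [0,0,1],"roll": 0},
    {"grip": 88,"travel": [0,0,0.5],"roll": 0},
    {"grip": 88,"travel": [0,0,0],"roll": 0},
    {"grip": 88,"travel": [0,0,0],"roll": 0}
  ]
}}

```text
t: 17.03
ee_pos: [0.5578, 0.1377, -0.0272]
tcp_rot: [3.104, 0.486, 0.001]
ft_force: [-0.3, -0.2, -0.4]
width: 0.0749
grip_force: 0.0
```

{"api": "arm_command", "payload": {
  "steps": [
    {"grip": 60,"travel": [0,0,0],"roll": 0},
    {"grip": 40,"travel": [0,0,0],"roll": 0},
    {"grip": 25,"travel": [0,0,0],"roll": 0},
    {"grip": 15,"travel": [0,0,0],"roll": 0},
    {"grip": 15,"travel": [0,0,0],"roll": 0},
    {"grip": 15,"travel": [0,0,0],"roll": 0},
    {"grip": 15,"travel": [0,0,0],"roll": 0}
  ]
}}

```text
t: 17.62
ee_pos: [0.5583, 0.1378, -0.0265]
tcp_rot: [-3.104, -0.486, -0.004]
ft_force: [0.6, 0.4, 6.6]
width: 0.0446
grip_force: 62.1
```

{"api": "arm_command", "payload": {
  "steps": [
    {"grip": 15,"travel": [0,0,-0.5],"roll": 0},
    {"grip": 15,"travel": [0,0,-1],"roll": 0},
    {"grip": 15,"travel": [0,0,-2.5],"roll": 0},
    {"grip": 15,"travel": [0,0,-3.5],"roll": 0},
    {"grip": 15,"travel": [0,0,-2.5],"roll": 0.11},
    {"grip": 15,"travel": [0,0,0],"roll": 0.11},
    {"grip": 15,"travel": [0,0,0],"roll": 0.11},
    {"grip": 15,"travel": [0,0,0],"roll": 0.12},
    {"grip": 15,"travel": [0,0,0],"roll": 0},
    {"grip": 15,"travel": [0,0,0],"roll": 0}
  ]
}}

```text
t: 18.45
ee_pos: [0.5571, 0.1376, 0.0724]
tcp_rot: [3.134, -0.213, -0.0]
ft_force: [0.9, -0.0, -1.5]
width: 0.0444
grip_force: 61.5
```

```bash
python3 - <<'E'
from h import *
to(.578,.339,.06,82);s=sensors.state();print(s["ee_pos"],s["width"],s["ft_force"])
E
```

```text
shift cm [ -0.66 -20.24   1.23] roll 0.004 q6 1.88 ydir -97.8
[0.55713972 0.13758283 0.07236706] 0.04439364428831517 [ 0.85170708 -0.00182005 -1.54115394]
```

{"api": "arm_command", "payload": {
  "steps": [
    {"grip": 15,"travel": [-0.1,-2.6,0],"roll": 0},
    {"grip": 15,"travel": [-0.1,-3.2,0],"roll": 0},
    {"grip": 15,"travel": [-0.1,-3.2,0],"roll": 0},
    {"grip": 15,"travel": [-0.1,-3.2,0],"roll": 0},
    {"grip": 15,"travel": [-0.1,-3.2,0],"roll": 0},
    {"grip": 15,"travel": [-0.1,-3.2,1],"roll": 0},
    {"grip": 15,"travel": [-0.1,-1.6,2],"roll": 0},
    {"grip": 15,"travel": [0,0,2],"roll": 0},
    {"grip": 15,"travel": [0,0,1],"roll": 0},
    {"grip": 15,"travel": [0,0,0],"roll": 0}
  ]
}}

```text
t: 19.28
ee_pos: [0.5764, 0.3375, 0.0083]
tcp_rot: [3.131, -0.214, -0.009]
ft_force: [-1.4, -0.6, -2.2]
width: 0.044
grip_force: 61.6
```

{"api": "arm_command", "payload": {
  "steps": [
    {"grip": 15,"travel": [0,0,1],"roll": 0},
    {"grip": 15,"travel": [0,0,1],"roll": 0},
    {"grip": 15,"travel": [0,0,0.7],"roll": 0},
    {"grip": 15,"travel": [0,0,0],"roll": 0},
    {"grip": 15,"travel": [0,0,0],"roll": 0}
  ]
}}

```text
t: 19.7
ee_pos: [0.5783, 0.3382, -0.0151]
tcp_rot: [3.134, -0.219, -0.001]
ft_force: [-0.1, 0.3, -1.9]
width: 0.0442
grip_force: 61.7
```

{"api": "arm_command", "payload": {
  "steps": [
    {"grip": 15,"travel": [0,0,0.4],"roll": 0},
    {"grip": 15,"travel": [0,0,0.1],"roll": 0},
    {"grip": 15,"travel": [0,0,0],"roll": 0},
    {"grip": 15,"travel": [0,0,0],"roll": 0}
  ]
}}

```text
t: 20.03
ee_pos: [0.5785, 0.3387, -0.0196]
tcp_rot: [-3.134, 0.218, -0.0]
ft_force: [0.1, 0.5, -1.7]
width: 0.0442
grip_force: 61.7
```

{"api": "arm_command", "payload": {
  "steps": [
    {"grip": 15,"travel": [0,0,0.15],"roll": 0},
    {"grip": 15,"travel": [0,0,0.1],"roll": 0},
    {"grip": 15,"travel": [0,0,0],"roll": 0},
    {"grip": 15,"travel": [0,0,0],"roll": 0}
  ]
}}

```text
t: 20.37
ee_pos: [0.5784, 0.3386, -0.0224]
tcp_rot: [3.134, -0.218, 0.0]
ft_force: [-0.1, 1.1, -1.3]
width: 0.0445
grip_force: 61.7
```

{"api": "arm_command", "payload": {
  "steps": [
    {"grip": 15,"travel": [0,0,0.1],"roll": 0},
    {"grip": 15,"travel": [0,0,0.1],"roll": 0},
    {"grip": 15,"travel": [0,0,0],"roll": 0}
  ]
}}

```text
t: 20.62
ee_pos: [0.5788, 0.3389, -0.0224]
tcp_rot: [-3.134, 0.218, -0.002]
ft_force: [-3.8, -3.1, 7.3]
width: 0.0437
grip_force: 62.6
```

{"api": "arm_command", "payload": {
  "steps": [
    {"grip": 30,"travel": [0,0,0],"roll": 0},
    {"grip": 50,"travel": [0,0,0],"roll": 0},
    {"grip": 75,"travel": [0,0,0],"roll": 0},
    {"grip": 75,"travel": [0,0,0],"roll": 0},
    {"grip": 75,"travel": [0,0,-1],"roll": 0},
    {"grip": 75,"travel": [0,0,-3],"roll": 0},
    {"grip": 100,"travel": [0,0,-3.5],"roll": 0},
    {"grip": 100,"travel": [0,0,-3.5],"roll": 0},
    {"grip": 100,"travel": [0,0,-2],"roll": 0},
    {"grip": 100,"travel": [0,0,0],"roll": 0}
  ]
}}

```text
t: 21.45
ee_pos: [0.5811, 0.34, 0.1138]
tcp_rot: [-3.128, 0.218, -0.016]
ft_force: [0.6, 0.0, 0.5]
width: 0.0856
grip_force: 0.0
```

```bash
python3 - <<'E'
from h import *
to(.6785,-.133,.10,102)
print(sensors.state()["ee_pos"])
E
```

```text
shift cm [16.2  45.5   1.23] roll -0.349 q6 2.18 ydir -98.0
[0.58110536 0.34002582 0.11376248]
```

{"api": "arm_command", "payload": {
  "steps": [
    {"grip": 100,"travel": [1,3,0],"roll": 0},
    {"grip": 100,"travel": [1.3,3.5,0],"roll": 0},
    {"grip": 100,"travel": [1.3,3.5,0],"roll": 0},
    {"grip": 100,"travel": [1.3,3.5,0],"roll": 0},
    {"grip": 100,"travel": [1.3,3.5,0],"roll": 0},
    {"grip": 100,"travel": [1.3,3.5,0],"roll": 0},
    {"grip": 100,"travel": [1.3,3.5,0],"roll": 0},
    {"grip": 100,"travel": [1.3,3.5,0],"roll": 0},
    {"grip": 100,"travel": [1.3,3.5,0],"roll": 0},
    {"grip": 100,"travel": [1.3,3.5,0],"roll": 0}
  ]
}}

```text
t: 22.28
ee_pos: [0.6562, -0.0225, 0.1056]
tcp_rot: [3.134, -0.219, -0.001]
ft_force: [0.8, 0.7, 0.2]
width: 0.0854
grip_force: 0.0
```

{"api": "arm_command", "payload": {
  "steps": [
    {"grip": 100,"travel": [1.3,3.5,0],"roll": 0},
    {"grip": 100,"travel": [1.3,3.5,0],"roll": 0},
    {"grip": 100,"travel": [0.7,3,0],"roll": 0},
    {"grip": 100,"travel": [0,0,0],"roll": -0.12},
    {"grip": 100,"travel": [0,0,0],"roll": -0.12},
    {"grip": 100,"travel": [0,0,0],"roll": -0.11},
    {"grip": 100,"travel": [0,0,0],"roll": 0},
    {"grip": 100,"travel": [0,0,0],"roll": 0}
  ]
}}

```text
t: 22.95
ee_pos: [0.675, -0.1242, 0.1054]
tcp_rot: [-3.125, -0.325, 0.001]
ft_force: [0.0, 0.2, 0.5]
width: 0.0855
grip_force: 0.0
```

```bash
python3 - <<'E'
from h import *
to(.6785,-.133,.0,102)
print(sensors.state()["ee_pos"],sensors.state()["tcp_rot"])
E
```

```text
shift cm [ 0.17  0.94 10.54] roll -0.002 q6 1.13 ydir -78.1
[ 0.67496639 -0.12418619  0.10539835] [-3.12458947e+00 -3.25341529e-01  9.10826035e-04]
```

{"api": "arm_command", "payload": {
  "steps": [
    {"grip": 100,"travel": [0.2,0.9,0],"roll": 0},
    {"grip": 100,"travel": [0,0,1],"roll": 0},
    {"grip": 100,"travel": [0,0,1],"roll": 0},
    {"grip": 100,"travel": [0,0,0],"roll": 0}
  ]
}}

```text
t: 23.28
ee_pos: [0.6775, -0.1324, 0.0817]
tcp_rot: [-3.122, -0.329, 0.008]
ft_force: [-0.2, 0.8, -1.6]
width: 0.0854
grip_force: 0.0
```

{"api": "arm_command", "payload": {
  "steps": [
    {"grip": 100,"travel": [0,0,1.5],"roll": 0},
    {"grip": 100,"travel": [0,0,1.5],"roll": 0},
    {"grip": 100,"travel": [0,0,1.5],"roll": 0},
    {"grip": 100,"travel": [0,0,1.5],"roll": 0},
    {"grip": 100,"travel": [0,0,1.5],"roll": 0},
    {"grip": 100,"travel": [0,0,1.2],"roll": 0},
    {"grip": 100,"travel": [0,0,0],"roll": 0},
    {"grip": 100,"travel": [0,0,0],"roll": 0}
  ]
}}

```text
t: 23.95
ee_pos: [0.6784, -0.1324, -0.0022]
tcp_rot: [-3.124, -0.33, 0.003]
ft_force: [-0.3, -0.7, 0.8]
width: 0.085
grip_force: 0.0
```

{"api": "arm_command", "payload": {
  "steps": [
    {"grip": 75,"travel": [0,0,0],"roll": 0},
    {"grip": 60,"travel": [0,0,0],"roll": 0},
    {"grip": 45,"travel": [0,0,0],"roll": 0},
    {"grip": 35,"travel": [0,0,0],"roll": 0},
    {"grip": 35,"travel": [0,0,0],"roll": 0},
    {"grip": 35,"travel": [0,0,0],"roll": 0}
  ]
}}

```text
t: 24.45
ee_pos: [0.6803, -0.1328, 0.001]
tcp_rot: [3.123, 0.33, 0.006]
ft_force: [0.2, 0.1, 5.6]
width: 0.0622
grip_force: 66.8
```

{"api": "arm_command", "payload": {
  "steps": [
    {"grip": 35,"travel": [0,0,-0.4],"roll": 0},
    {"grip": 35,"travel": [0,0,-0.8],"roll": 0},
    {"grip": 35,"travel": [0,0,-1.5],"roll": 0},
    {"grip": 35,"travel": [0,0,-2.5],"roll": 0},
    {"grip": 35,"travel": [0,0,-1.5],"roll": 0},
    {"grip": 35,"travel": [0,0,-0.5],"roll": 0},
    {"grip": 35,"travel": [0,0,0],"roll": 0},
    {"grip": 35,"travel": [0,0,0],"roll": 0}
  ]
}}

```text
t: 25.12
ee_pos: [0.6784, -0.1325, 0.0695]
tcp_rot: [-3.124, -0.33, 0.003]
ft_force: [-0.7, -0.6, -5.0]
width: 0.0619
grip_force: 66.6
```

```bash
python3 - <<'E'
from h import *
to(.5025,-.2935,.0,102)
print(sensors.state()["ee_pos"],sensors.state()["tcp_rot"],sensors.state()["ft_force"])
E
```

```text
shift cm [-20.55  12.07   6.97] roll 0.001 q6 1.11 ydir -77.9
[ 0.67837074 -0.13250548  0.06946292] [-3.12366313e+00 -3.30473804e-01  2.76753144e-03] [-0.67945143 -0.64661107 -5.0074861 ]
```

{"api": "arm_command", "payload": {
  "steps": [
    {"grip": 35,"travel": [-1.5,1,0],"roll": 0},
    {"grip": 35,"travel": [-2.5,1.5,0],"roll": 0},
    {"grip": 35,"travel": [-2.5,1.5,0],"roll": 0},
    {"grip": 35,"travel": [-2.5,1.5,0],"roll": 0},
    {"grip": 35,"travel": [-2.5,1.5,0],"roll": 0},
    {"grip": 35,"travel": [-2.5,1.5,0],"roll": 0},
    {"grip": 35,"travel": [-2.5,1.5,0],"roll": 0},
    {"grip": 35,"travel": [-2.5,1.5,0],"roll": 0},
    {"grip": 35,"travel": [-1.5,0.6,0],"roll": 0},
    {"grip": 35,"travel": [0,0,0],"roll": 0}
  ]
}}

```text
t: 25.95
ee_pos: [0.5004, -0.2954, 0.0686]
tcp_rot: [-3.123, -0.325, 0.006]
ft_force: [0.1, 0.7, -3.7]
width: 0.0618
grip_force: 66.7
```

{"api": "arm_command", "payload": {
  "steps": [
    {"grip": 35,"travel": [0,0,1.5],"roll": 0},
    {"grip": 35,"travel": [0,0,1.5],"roll": 0},
    {"grip": 35,"travel": [0,0,1],"roll": 0},
    {"grip": 35,"travel": [0,0,0.5],"roll": 0},
    {"grip": 35,"travel": [0,0,0],"roll": 0},
    {"grip": 35,"travel": [0,0,0],"roll": 0}
  ]
}}

```text
t: 26.45
ee_pos: [0.504, -0.2935, 0.0255]
tcp_rot: [-3.124, -0.331, 0.001]
ft_force: [-0.5, 0.1, -3.6]
width: 0.0625
grip_force: 66.6
```

```bash
python3 - <<'E'
from h import *
to(.503,-.293,.005,102)
s=sensors.state();print(s["ee_pos"],s["tcp_rot"],s["ft_force"],s["width"])
f=viewer.grab_frame("scene")[:,:,::-1];t=viewer.grab_frame("top")[:,:,::-1]
cv2.imwrite("pics/g9.png",np.hstack([cv2.resize(f[80:230,95:225],None,fx=3,fy=3,interpolation=2),cv2.resize(t[160:310,350:480],None,fx=3,fy=3,interpolation=2)]))
E
```

```text
shift cm [-0.08 -0.07  2.05] roll 0.002 q6 0.77 ydir -77.9
[ 0.50397229 -0.29353781  0.02549972] [-3.12372909e+00 -3.31108944e-01  6.92140051e-04] [-0.46806696  0.14228632 -3.64625266] 0.0625064485152884
```

View pics/g9.png

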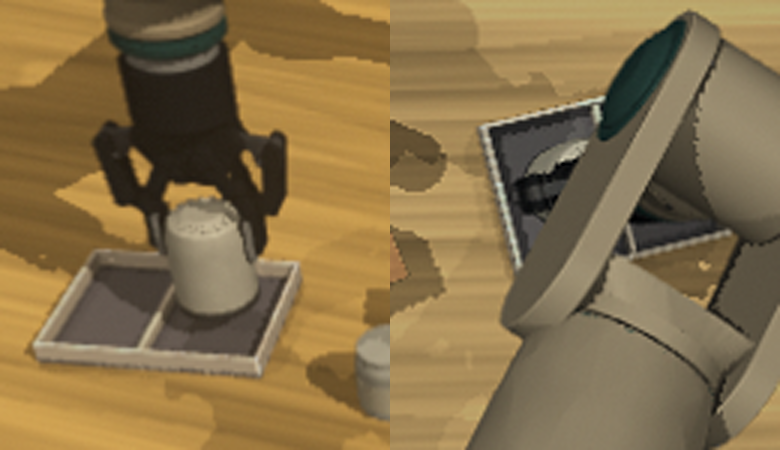

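The filter hangs upright over the larger compartment: scene crop (212,260), with the divider at about (150,315). Lowering.

{"api": "arm_command", "payload": {
  "steps": [
    {"grip": 35,"travel": [0,0,0.8],"roll": 0},
    {"grip": 35,"travel": [0,0,0.6],"roll": 0},
    {"grip": 35,"travel": [0,0,0.3],"roll": 0},
    {"grip": 35,"travel": [0,0,0],"roll": 0},
    {"grip": 35,"travel": [0,0,0],"roll": 0}
  ]
}}

```text
t: 26.97
ee_pos: [0.5036, -0.2937, 0.0083]
tcp_rot: [-3.124, -0.33, 0.001]
ft_force: [0.0, -0.1, -4.8]
width: 0.062
grip_force: 66.7
```

{"api": "arm_command", "payload": {
  "steps": [
    {"grip": 35,"travel": [0,0,0.15],"roll": 0},
    {"grip": 35,"travel": [0,0,0.1],"roll": 0},
    {"grip": 35,"travel": [0,0,0],"roll": 0},
    {"grip": 35,"travel": [0,0,0],"roll": 0}
  ]
}}

```text
t: 27.3
ee_pos: [0.5039, -0.2939, 0.0063]
tcp_rot: [3.124, 0.33, 0.0]
ft_force: [0.1, -0.2, -3.7]
width: 0.0617
grip_force: 66.7
```

{"api": "arm_command", "payload": {
  "steps": [
    {"grip": 35,"travel": [0,0,0.1],"roll": 0},
    {"grip": 35,"travel": [0,0,0.1],"roll": 0},
    {"grip": 35,"travel": [0,0,0],"roll": 0}
  ]
}}

```text
t: 27.55
ee_pos: [0.5041, -0.294, 0.0051]
tcp_rot: [3.124, 0.331, 0.001]
ft_force: [-2.4, 1.5, 2.4]
width: 0.0621
grip_force: 67.2
```

{"api": "arm_command", "payload": {
  "steps": [
    {"grip": 35,"travel": [0,0,0.1],"roll": 0},
    {"grip": 35,"travel": [0,0,0],"roll": 0},
    {"grip": 35,"travel": [0,0,0],"roll": 0}
  ]
}}

```text
t: 27.8
ee_pos: [0.5042, -0.294, 0.005]
tcp_rot: [3.123, 0.331, 0.001]
ft_force: [-5.7, 2.9, 8.1]
width: 0.0624
grip_force: 67.9
```

Seated. Releasing gently, then straight up.

{"api": "arm_command", "payload": {
  "steps": [
    {"grip": 60,"travel": [0,0,0],"roll": 0},
    {"grip": 80,"travel": [0,0,0],"roll": 0},
    {"grip": 100,"travel": [0,0,0],"roll": 0},
    {"grip": 100,"travel": [0,0,0],"roll": 0},
    {"grip": 100,"travel": [0,0,-1],"roll": 0},
    {"grip": 100,"travel": [0,0,-2],"roll": 0},
    {"grip": 100,"travel": [0,0,-2.5],"roll": 0},
    {"grip": 100,"travel": [0,0,-2.5],"roll": 0},
    {"grip": 100,"travel": [0,0,-2],"roll": 0},
    {"grip": 100,"travel": [0,0,0],"roll": 0}
  ]
}}

```text
t: 28.63
ee_pos: [0.5061, -0.2953, 0.1096]
tcp_rot: [3.118, 0.33, 0.012]
ft_force: [0.4, -0.3, 1.1]
width: 0.0857
grip_force: 0.0
```

```bash
python3 - <<'E'
from h import *
to(.680,.087,.1,102)
to(.680,.087,.1,12)
E
```

```text
shift cm [ 25.   -33.75   0.89] roll 0.001 q6 0.77 ydir -77.9
shift cm [ 25.   -33.75   0.89] roll -1.569 q6 0.77 ydir -77.9
```

{"api": "arm_command", "payload": {
  "steps": [
    {"grip": 100,"travel": [2,-2.6,0],"roll": 0},
    {"grip": 100,"travel": [2.3,-3.1,0],"roll": 0},
    {"grip": 100,"travel": [2.3,-3.1,0],"roll": 0},
    {"grip": 100,"travel": [2.3,-3.1,0],"roll": 0},
    {"grip": 100,"travel": [2.3,-3.1,0],"roll": 0},
    {"grip": 100,"travel": [2.3,-3.1,0],"roll": 0},
    {"grip": 100,"travel": [2.3,-3.1,0],"roll": 0},
    {"grip": 100,"travel": [2.3,-3.1,0],"roll": 0},
    {"grip": 100,"travel": [2.3,-3.1,0],"roll": 0},
    {"grip": 100,"travel": [2.3,-3.1,0],"roll": 0}
  ]
}}

```text
t: 29.47
ee_pos: [0.6624, 0.0538, 0.1031]
tcp_rot: [3.124, 0.33, -0.0]
ft_force: [0.7, 0.6, 0.6]
width: 0.0852
grip_force: 0.0
```

{"api": "arm_command", "payload": {
  "steps": [
    {"grip": 80,"travel": [2,-3,0],"roll": 0},
    {"grip": 80,"travel": [0,0,0],"roll": -0.12},
    {"grip": 80,"travel": [0,0,0],"roll": -0.12},
    {"grip": 80,"travel": [0,0,0],"roll": -0.12},
    {"grip": 80,"travel": [0,0,0],"roll": -0.12},
    {"grip": 80,"travel": [0,0,0],"roll": -0.12},
    {"grip": 80,"travel": [0,0,0],"roll": -0.12},
    {"grip": 80,"travel": [0,0,0],"roll": -0.12},
    {"grip": 80,"travel": [0,0,0],"roll": -0.12},
    {"grip": 80,"travel": [0,0,0],"roll": -0.12}
  ]
}}

```text
t: 30.3
ee_pos: [0.6751, 0.0854, 0.1029]
tcp_rot: [-2.504, -1.897, 0.001]
ft_force: [0.5, 0.3, -0.3]
width: 0.0683
grip_force: 0.0
```

{"api": "arm_command", "payload": {
  "steps": [
    {"grip": 80,"travel": [0,0,0],"roll": -0.12},
    {"grip": 80,"travel": [0,0,0],"roll": -0.12},
    {"grip": 80,"travel": [0,0,0],"roll": -0.12},
    {"grip": 80,"travel": [0,0,0],"roll": -0.12},
    {"grip": 80,"travel": [0,0,0],"roll": 0},
    {"grip": 80,"travel": [0,0,0],"roll": 0}
  ]
}}

```text
t: 30.8
ee_pos: [0.6752, 0.0854, 0.103]
tcp_rot: [-1.993, -2.428, 0.0]
ft_force: [0.0, -0.4, 0.4]
width: 0.0684
grip_force: 0.0
```

```bash
python3 - <<'E'
from h import *
to(.679,.086,-.013,12)
print(sensors.state()["ee_pos"],sensors.state()["width"])
E
```

```text
shift cm [-0.02  0.39 11.6 ] roll -0.013 q6 -0.12 ydir 11.3
[0.67518183 0.08541595 0.10298394] 0.06839714691178236
```

{"api": "arm_command", "payload": {
  "steps": [
    {"grip": 80,"travel": [0,0.4,2],"roll": 0},
    {"grip": 80,"travel": [0,0,3],"roll": 0},
    {"grip": 80,"travel": [0,0,2],"roll": 0},
    {"grip": 80,"travel": [0,0,1.5],"roll": 0},
    {"grip": 80,"travel": [0,0,1.5],"roll": 0},
    {"grip": 80,"travel": [0,0,1.5],"roll": 0},
    {"grip": 80,"travel": [0,0,0],"roll": 0},
    {"grip": 80,"travel": [0,0,0],"roll": 0}
  ]
}}

```text
t: 31.47
ee_pos: [0.6786, 0.0862, -0.0127]
tcp_rot: [-1.99, -2.43, 0.002]
ft_force: [-0.5, 0.5, -0.3]
width: 0.0684
grip_force: 0.0
```

{"api": "arm_command", "payload": {
  "steps": [
    {"grip": 60,"travel": [0,0,0],"roll": 0},
    {"grip": 40,"travel": [0,0,0],"roll": 0},
    {"grip": 20,"travel": [0,0,0],"roll": 0},
    {"grip": 5,"travel": [0,0,0],"roll": 0},
    {"grip": 5,"travel": [0,0,0],"roll": 0},
    {"grip": 5,"travel": [0,0,0],"roll": 0},
    {"grip": 5,"travel": [0,0,0],"roll": 0}
  ]
}}

```text
t: 32.05
ee_pos: [0.6803, 0.0863, -0.0099]
tcp_rot: [1.987, 2.43, 0.003]
ft_force: [1.0, 0.2, 6.6]
width: 0.0332
grip_force: 61.1
```

{"api": "arm_command", "payload": {
  "steps": [
    {"grip": 5,"travel": [0,0,-0.5],"roll": 0},
    {"grip": 5,"travel": [0,0,-1],"roll": 0},
    {"grip": 5,"travel": [0,0,-2],"roll": 0},
    {"grip": 5,"travel": [0,0,-3],"roll": 0},
    {"grip": 5,"travel": [0,0,-3],"roll": 0},
    {"grip": 5,"travel": [0,0,-2.5],"roll": 0},
    {"grip": 5,"travel": [0,0,0],"roll": 0},
    {"grip": 5,"travel": [0,0,0],"roll": 0}
  ]
}}

```text
t: 32.72
ee_pos: [0.68, 0.0863, 0.1104]
tcp_rot: [1.987, 2.43, 0.004]
ft_force: [0.1, 0.3, -3.0]
width: 0.033
grip_force: 60.3
```

```bash
python3 - <<'E'
from h import *
to(.5205,-.377,.1,12)
s=sensors.state();print(s["ee_pos"],s["width"],s["ft_force"])
# check filter in tray, green ring distance etc
f=viewer.grab_frame("scene")[:,:,::-1]; t=viewer.grab_frame("top")[:,:,::-1]
h=cv2.cvtColor(t,cv2.COLOR_BGR2HSV); u,v=map(int,proj("top",[.503,-.293,.07])[0])
m=((h[v-30:v+30,u-30:u+30,2]>130)&(h[v-30:v+30,u-30:u+30,1]<45)).astype(np.uint8); m=cv2.morphologyEx(m,cv2.MORPH_OPEN,np.ones((7,7)))
n,_,st,ce=cv2.connectedComponentsWithStats(m); print((u,v),[(st[i].tolist(),cast("top",ce[i]+[u-30,v-30],.08)) for i in range(1,n)])
E
```

```text
shift cm [-42.23 -24.84   0.97] roll -0.01 q6 -0.13 ydir 11.5
[0.68002872 0.08625495 0.11037475] 0.032978999450932994 [ 0.12271819  0.26507029 -3.02529195]
(412, 221) [([28, 22, 13, 10, 118], array([[ 0.5098209 , -0.29768438]]))]
```

{"api": "arm_command", "payload": {
  "steps": [
    {"grip": 5,"travel": [-2.2,-1.3,0],"roll": 0},
    {"grip": 5,"travel": [-3.2,-1.9,0],"roll": 0},
    {"grip": 5,"travel": [-3.2,-1.9,0],"roll": 0},
    {"grip": 5,"travel": [-3.2,-1.9,0],"roll": 0},
    {"grip": 5,"travel": [-3.2,-1.9,0],"roll": 0},
    {"grip": 5,"travel": [-3.2,-1.9,0],"roll": 0},
    {"grip": 5,"travel": [-3.2,-1.9,0],"roll": 0},
    {"grip": 5,"travel": [-3.2,-1.9,0],"roll": 0},
    {"grip": 5,"travel": [-3.2,-1.9,0],"roll": 0},
    {"grip": 5,"travel": [-3.2,-1.9,0],"roll": 0}
  ]
}}

```text
t: 33.65
ee_pos: [0.5585, -0.2552, 0.1057]
tcp_rot: [-1.986, -2.429, 0.001]
ft_force: [0.7, -0.8, -1.8]
width: 0.0333
grip_force: 60.3
```

{"api": "arm_command", "payload": {
  "steps": [
    {"grip": 5,"travel": [-3.2,-1.9,0],"roll": 0},
    {"grip": 5,"travel": [-3.2,-1.9,0],"roll": 0},
    {"grip": 5,"travel": [-3.2,-1.9,0],"roll": 0},
    {"grip": 5,"travel": [-1.6,-0.8,0],"roll": 0},
    {"grip": 5,"travel": [0,0,0],"roll": 0},
    {"grip": 5,"travel": [0,0,0],"roll": 0}
  ]
}}

```text
t: 34.15
ee_pos: [0.5178, -0.3769, 0.1058]
tcp_rot: [-1.988, -2.427, -0.001]
ft_force: [1.3, 0.1, -1.9]
width: 0.0334
grip_force: 60.3
```

```bash
python3 - <<'E'
from h import *
to(.5205,-.377,.0,12)
s=sensors.state();print(s["ee_pos"],s["width"])
E
```

```text
shift cm [-0.1   0.29 10.58] roll -0.011 q6 -0.89 ydir 11.3
[ 0.51776375 -0.37685742  0.10576605] 0.03335804011281465
```

{"api": "arm_command", "payload": {
  "steps": [
    {"grip": 5,"travel": [-0.1,0.3,2],"roll": 0},
    {"grip": 5,"travel": [0,0,2.5],"roll": 0},
    {"grip": 5,"travel": [0,0,2],"roll": 0},
    {"grip": 5,"travel": [0,0,1.5],"roll": 0},
    {"grip": 5,"travel": [0,0,1.2],"roll": 0},
    {"grip": 5,"travel": [0,0,1],"roll": 0},
    {"grip": 5,"travel": [0,0,0],"roll": 0},
    {"grip": 5,"travel": [0,0,0],"roll": 0}
  ]
}}

```text
t: 34.82
ee_pos: [0.5223, -0.3766, 0.0061]
tcp_rot: [-1.987, -2.432, -0.0]
ft_force: [-0.5, 0.5, -1.3]
width: 0.0333
grip_force: 60.4
```

{"api": "arm_command", "payload": {
  "steps": [
    {"grip": 5,"travel": [0,0,0.3],"roll": 0},
    {"grip": 5,"travel": [0,0,0.2],"roll": 0},
    {"grip": 5,"travel": [0,0,0],"roll": 0},
    {"grip": 5,"travel": [0,0,0],"roll": 0}
  ]
}}

```text
t: 35.15
ee_pos: [0.5223, -0.3774, 0.0016]
tcp_rot: [1.988, 2.432, -0.0]
ft_force: [0.3, 0.6, -2.2]
width: 0.033
grip_force: 60.4
```

{"api": "arm_command", "payload": {
  "steps": [
    {"grip": 5,"travel": [0,0,0.3],"roll": 0},
    {"grip": 5,"travel": [0,0,0.2],"roll": 0},
    {"grip": 5,"travel": [0,0,0],"roll": 0},
    {"grip": 5,"travel": [0,0,0],"roll": 0}
  ]
}}

```text
t: 35.48
ee_pos: [0.522, -0.3771, -0.0041]
tcp_rot: [-1.988, -2.432, 0.0]
ft_force: [0.3, -1.0, -1.9]
width: 0.0335
grip_force: 60.4
```

{"api": "arm_command", "payload": {
  "steps": [
    {"grip": 5,"travel": [0,0,0.15],"roll": 0},
    {"grip": 5,"travel": [0,0,0.1],"roll": 0},
    {"grip": 5,"travel": [0,0,0],"roll": 0}
  ]
}}

```text
t: 35.73
ee_pos: [0.5223, -0.3774, -0.0059]
tcp_rot: [1.988, 2.432, -0.0]
ft_force: [-1.7, 0.7, 0.5]
width: 0.033
grip_force: 60.5
```

{"api": "arm_command", "payload": {
  "steps": [
    {"grip": 5,"travel": [0,0,0.1],"roll": 0},
    {"grip": 5,"travel": [0,0,0.05],"roll": 0},
    {"grip": 5,"travel": [0,0,0],"roll": 0}
  ]
}}

```text
t: 35.98
ee_pos: [0.5224, -0.3775, -0.0059]
tcp_rot: [1.988, 2.431, -0.0]
ft_force: [-4.6, 3.7, 9.6]
width: 0.0329
grip_force: 61.6
```

{"api": "arm_command", "payload": {
  "steps": [
    {"grip": 30,"travel": [0,0,0],"roll": 0},
    {"grip": 50,"travel": [0,0,0],"roll": 0},
    {"grip": 70,"travel": [0,0,0],"roll": 0},
    {"grip": 70,"travel": [0,0,0],"roll": 0},
    {"grip": 70,"travel": [0,0,-1],"roll": 0},
    {"grip": 70,"travel": [0,0,-2],"roll": 0},
    {"grip": 70,"travel": [0,0,-3.5],"roll": 0},
    {"grip": 70,"travel": [0,0,-3.5],"roll": 0},
    {"grip": 70,"travel": [0,0,-3],"roll": 0},
    {"grip": 70,"travel": [0,0,0],"roll": 0}
  ]
}}

```text
t: 36.82
ee_pos: [0.5249, -0.3794, 0.1318]
tcp_rot: [1.98, 2.421, -0.0]
ft_force: [0.3, 0.2, 1.1]
width: 0.0597
grip_force: 0.0
```

{"api": "arm_command", "payload": {
  "steps": [
    {"grip": 70,"travel": [-2,2,0],"roll": 0},
    {"grip": 70,"travel": [-2,-3,0],"roll": 0},
    {"grip": 70,"travel": [-2,-3,0],"roll": 0},
    {"grip": 70,"travel": [-2,-3,0],"roll": 0},
    {"grip": 70,"travel": [0,-3,0],"roll": 0},
    {"grip": 70,"travel": [0,0,0],"roll": 0},
    {"grip": 70,"travel": [0,0,0],"roll": 0}
  ]
}}

```text
t: 37.4
ee_pos: [0.4388, -0.4763, 0.1227]
tcp_rot: [1.991, 2.429, 0.0]
ft_force: [0.4, 0.8, 1.0]
width: 0.0597
grip_force: 0.0
```

```bash
python3 - <<'E'
from h import *
print(sensors.state()["ee_pos"])
f=viewer.grab_frame("scene")[:,:,::-1]; t=viewer.grab_frame("top")[:,:,::-1]
cv2.imwrite("pics/end.png",np.vstack([cv2.resize(t[125:295,95:480],(797,300) ,interpolation=2)[:, :], cv2.resize(f[150:310,95:500],(797,300),interpolation=2)]))
E
```

```text
[ 0.43883597 -0.47627926  0.12268509]
```

View pics/end.png

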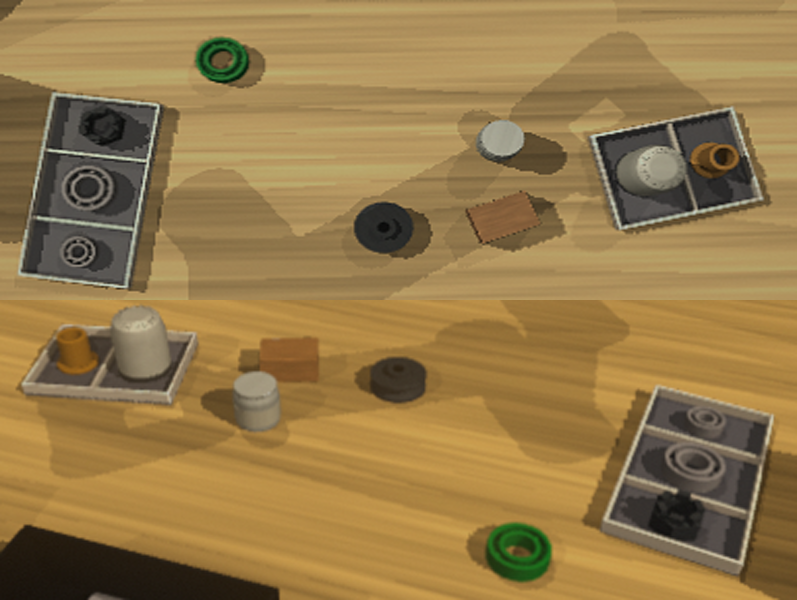

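All five parts sit in their compartments: nut (102,127), large bearing (89,188), small bearing (78,250), filter (655,168), bushing (715,158). The carton, tin, pulley and green ring have not moved.

```bash
python3 -c "
from bench import bot; print(bot.hand_in())"
```

```text
the job is handed in; nothing more can be done
None
```

I filled both kits and handed the job in at about 37 s: all five parts are in their compartments, and the last picture shows them standing the right way up, with the carton, tin, pulley and green ring unmoved.

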